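# Register a sweets mould in the corner of the filling jig

## Task

Pick up the long wooden sweets mould with the three round hollows and lay it flat, hollows up, on the plate of the filling jig, one long side along the long stop and one end against the short stop. Press it firmly into that corner so that it bears flush on both stops at once, and finish while still holding it pressed there: do not let go or ease off. Leave the square mould, the bowl and the spatula where they are.

Things in the scene. Friction and masses are not known exactly. Their poses are not given: they have to be found in the camera images.
- mould_mid (a point): centre (half-way up) of the long mould: a loose hardwood block 50 mm (its x) by 120 mm (its y) by 45 mm high (its z, up), about 0.13 to 0.25 kg, with a row of three round hollows of 30 mm diameter, 12 mm deep, in its top. It starts upright on the bench. The same either way round (half turn about z). It slides easily on the jig (friction about 0.2)
- jig: filling jig fixed to the bench: white slick plastic plate 150 mm (x) by 190 mm (y), 12 mm thick, origin at the centre of its underside (bench height), z up. Two low grey stops stand on it, square to each other, along its +x and +y sides; the other sides are open. With the mould seated, the mould's centre is at x 25, y 10, z 34.5 mm in this frame, its long sides along the jig's y
- jig_corner (a point): point on the plate's top, where the inside faces of the two stops would meet: x = 50, y = 70, z = 12 mm in the jig's frame, same axes as the jig. The seated mould lies on the -x, -y side of it
- long_stop: long stop: rigid grey plastic bar 14 (x) by 115 (y) by 14 mm high, fixed on the plate (top 26 mm above the bench), axes as the jig's, origin at the centre of its underside. Its inside face looks to the jig's -x, at x = 50 mm in the jig's frame; push the mould to the jig's +x to press on it. Fingers holding the mould more than 14 mm above the plate pass over it
- short_stop: short stop: rigid grey plastic bar 50 (x) by 14 (y) by 14 mm high, fixed on the plate (top 26 mm above the bench), axes as the jig's, origin at the centre of its underside. Its inside face looks to the jig's -y, at y = 70 mm in the jig's frame; push the mould to the jig's +y to press its end on it
- square_mould: another loose hardwood mould, 75 by 75 by 45 mm high, with one round hollow of 46 mm; origin at the centre of its underside. To be left alone; it and the long mould may start in either's place
- bowl: loose white ceramic bowl, 90 mm across and 50 mm high, origin at the centre of its underside; to be left alone
- spatula: loose light wooden spatula lying flat on the bench; to be left alone
Mind the look-alikes: they are no part of the job. Several things look just like the jig: the one meant starts farthest from the robot's base.

How it is judged:
By the outcome, as a careful person would: the job done as asked, in the order asked, and still so for the second after the job is handed in, while the arm keeps its last pose, push and grip.
It also fails if it takes over 48 s, if anything falls off the work surface, if the arm or the gripper's body presses on something with over 40 N, if the wrist force passes 120 N, or if a joint passes its speed limit or range.

## Robot

A 6-joint arm with a two-finger parallel gripper is mounted at the origin on the work surface. World frame = base frame: x ahead of the robot, y to its left, z up, the work surface at z = 0. Lengths are in mm, angles in degrees, forces in N, time in s.
With the tool pointing down it reaches from about 300 to 750 mm from the base axis. Payload 8.5 kg.
Tool frame: the origin (TCP) lies at the very end of the fingers, on their centre line; the grasp point (between the pads) lies 19 mm behind it; z points along the fingers, x is the direction in which the jaws open and shut, and the axes are right-handed (so a half turn about z gives the same grasp; the last joint's range is limited). The gripper opens to 85 mm and grips with 20 to 120 N. Pads are 22 mm wide; open, the fingers measure 114 mm over their backs; the gripper's body (76 mm by 85 mm) begins 54 mm behind the grasp point. The pads swing forward as they close: fully open they stand 13 mm farther back than shut.
Start: joints at [63.524, 21.807, 74.336, -0, 83.858, -12.336], TCP at [134.358, 533.318, 199.922] pointing down, gripper open.
Joint ranges: [-178.18, 178.18], [-50.72, 133.34], [12.68, 142.11], [-81.47, 261.47], [9.98, 163.14], [-165.26, 165.26]. Speed limits (degrees/s): [136.94, 136.94, 180, 180, 180, 180].

## Interface

Orientations are given as [roll, pitch, yaw] about the fixed x, y, z axes, in that order (R = Rz(yaw) Ry(pitch) Rx(roll)).
In Python, from plant import ctrl gives the robot as it stands. The module is installed in compiled form; this text tells all that it offers.
- The arm moves only by the tool apply_moves, never from a script. Its argument "rows" is a list of rows, each an object of numbers: "dx", "dy", "dz": the shift along the tool's x, y, z in m; "spin": the turn about the tool's z in rad. In form: [{"dx": .., "dy": .., "dz": .., "spin": ..}, ...]. A call has exactly 10 rows; each row shifts and turns the pose as measured when the row begins, along the tool's axes as they then stand; what a row does not reach is not made up. A row lasts 1/12 s, in which the tool goes at most 41.7 mm and 7.16 degrees, less where a joint would pass 70% of its speed; a pose out of reach is approached as far as the arm can. A call with a gripper value outside its range is refused whole. "claw" is the opening, from 0 (shut) to 1 (fully open), set as the call begins (left out, the last holds). The fingers move at their own pace and stop on an object; "squeeze" is the grip in N (left out, the last holds). Time passes only in rows, so rows that do not move let the fingers close, or fill a call up. It gives the time, the measured TCP pose, the force and the opening at its end, in the units of the state.
- ctrl.state(): the state, without advancing time (a new reading comes with each control period).
- ctrl.get_image(name): name is "side" or "top"; returns a dict with "pixels" (400x640x3 uint8, red, green, blue), "range_z" (400x640 float32, mm along the optical axis (not along the pixel's ray), 0 where there is no reading), "fx", "fy", "cx", "cy" (pixels), "dist_coeffs" ([k1, k2, p1, p2, k3] as OpenCV has them; the pictures are not rectified), "extrinsics" (4x4, takes a point from camera to world coordinates). Camera axes: x right, y down, z forward; pixel columns grow to the right and rows downward; lengths in mm; the calibration is good to about 2 mm. A picture is of the moment at which its call begins.
- ctrl.finish_job(): hands the job in, once; it reports no verdict.
The state is a dict: "t": time; "joint_pos": joint angles; "qd": joint speeds; "joint_torque": joint torques, N m; "tcp_pos": TCP position; "eef_rot": TCP orientation; "ft_force": force on the tool from outside, world axes, zero at the start; "ft_torque": the same for the moment, N m; "finger_gap": opening from 0.0 (shut) to 1.0 (fully open).
Only numpy, scipy, OpenCV 4.12 (cv2) and the standard library are available. Lean on these libraries where they do the work, as an engineer would, in place of code of your own. Each camera call takes 0.05 s, during which the arm holds its last target. There are 200 camera calls.

## Working session

There is one attempt and no reset: what is moved stays moved. The work goes in short steps, Python scripts to look and compute and a tool call to move; the robot and the scene stay as the last step left them, time stands still between calls to the robot, and variables do not carry over. Pictures are saved under pics/ and viewed, about 8 in all and at most 12, crops included, and the job is handed in when it is done.

Besides the shell and the picture viewer there is one more tool, called after "Call:" by a JSON object that holds its "fn" and its "kwargs", one argument or row to a line. apply_moves: Moves the arm, as the interface text tells. Its arguments: {"type":"object","properties":{"rows":{"type":"array","items":{"type":"object","properties":{"dx":{"type":"number"},"dy":{"type":"number"},"dz":{"type":"number"},"spin":{"type":"number"}}}},"claw":{"type":"number"},"squeeze":{"type":"number"}},"required":["rows"]}

```bash
mkdir -p pics; cat > h.py <<'E'
import numpy as np, cv2
from plant import ctrl
def grab(n):
    d=ctrl.get_image(n); np.savez('%s.npz'%n,**{k:np.array(v) for k,v in d.items()}); return d
def load(n): return dict(np.load('%s.npz'%n))
def K(d): return np.array([[float(d['fx']),0,float(d['cx'])],[0,float(d['fy']),float(d['cy'])],[0,0,1]])
def ray(d,uv,z):
    uv=np.array(uv,float).reshape(-1,1,2)
    p=cv2.undistortPoints(uv,K(d),np.array(d['dist_coeffs'],float)).reshape(-1,2)
    E=np.array(d['extrinsics']); r=np.c_[p,np.ones(len(p))]@E[:3,:3].T; o=E[:3,3]
    return o+r*((z-o[2])/r[:,2])[:,None]
def cloud(d):
    h,w=d['range_z'].shape; vv,uu=np.mgrid[:h,:w]
    p=cv2.undistortPoints(np.stack([uu,vv],-1).reshape(-1,1,2).astype(float),K(d),np.array(d['dist_coeffs'],float)).reshape(h,w,2)
    Z=d['range_z'].astype(float); c=np.dstack([p*Z[...,None],Z]); E=np.array(d['extrinsics'])
    X=c@E[:3,:3].T+E[:3,3]; X[Z<=0]=np.nan; return X
E
python3 - <<'E'
from h import *
for n in('top','side'):
    d=grab(n); cv2.imwrite('pics/%s0.png'%n,d['pixels'][:,:,::-1]); print(n,np.round(d['extrinsics'],3).tolist(),d['fx'],d['dist_coeffs'])
print(ctrl.state())
E
```

```text
top [[0.018, -0.986, 0.164, 325.071], [-1.0, -0.021, -0.018, -5.875], [0.021, -0.164, -0.986, 1013.477], [0.0, 0.0, 0.0, 1.0]] 416.27867545628317 [0.02347479 0.         0.         0.         0.        ]
side [[-0.991, -0.067, 0.113, 355.391], [-0.131, 0.586, -0.8, 817.453], [-0.013, -0.807, -0.59, 661.439], [0.0, 0.0, 0.0, 1.0]] 411.7057986301412 [-0.0309847  0.         0.         0.         0.       ]
{'t': 0.1, 'joint_pos': array([ 6.35231566e+01,  2.18402805e+01,  7.43801282e+01, -1.65048443e-03,
        8.38578665e+01, -1.23336560e+01]), 'qd': array([-0.00673683, -0.04058336, -0.113917  ,  0.10793712,  0.11887762,
        0.01201913]), 'joint_torque': array([ 4.08395354e-03, -4.49215901e+01, -2.31656384e+01, -2.04346857e-04,
        3.68305191e-03,  3.97767212e-05]), 'tcp_pos': array([134.24173945, 533.051226  , 199.345681  ]), 'eef_rot': array([-1.79984883e+02,  7.68191353e-02,  7.58570004e+01]), 'ft_force': array([-1.01347245,  0.22489093,  0.03091386]), 'ft_torque': array([-0.01811964, -0.07341852, -0.01030858]), 'finger_gap': 0.9964385326305901}
```

View pics/top0.png

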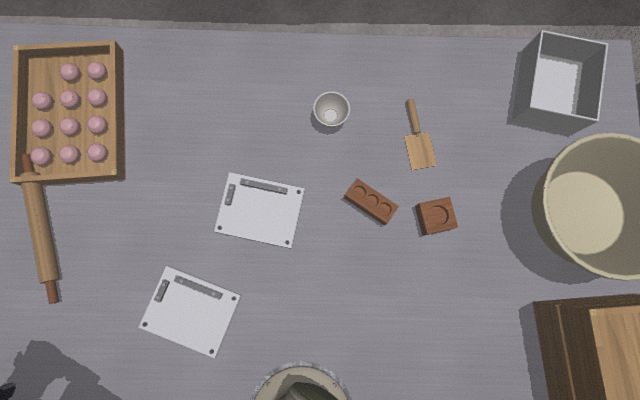

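View pics/side0.png

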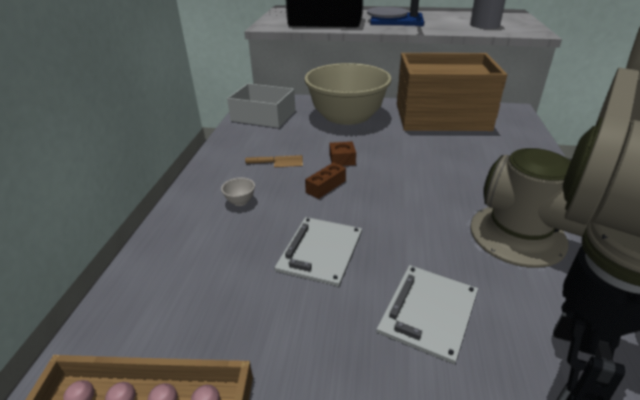

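The top view shows the long mould at about (371,201) and the square one at (437,216). Candidate jigs are at (260,210) and (190,312). The long stop is on the image-top side (world +x) and the short stop on the left (+y).

```bash
cat > meas.py <<'E'
from h import *
def comps(m,amin,amax):
    m=cv2.morphologyEx(m.astype(np.uint8),cv2.MORPH_OPEN,np.ones((3,3)))
    n,l,s,c=cv2.connectedComponentsWithStats(m)
    return [(l==i) for i in range(1,n) if amin<s[i,4]<amax]
def rect(P):
    (c,wh,a)=cv2.minAreaRect(P[:,:2].astype(np.float32)); return np.round(c,1),np.round(wh,1),round(a,2)
def hull(mask):
    c,_=cv2.findContours(mask.astype(np.uint8),cv2.RETR_EXTERNAL,cv2.CHAIN_APPROX_NONE); return max(c,key=len).reshape(-1,2)
E
python3 - <<'E'
from meas import *
for n in('top','side'):
    d=load(n);px=d['pixels'].astype(int);hsv=cv2.cvtColor(d['pixels'],cv2.COLOR_RGB2HSV);X=cloud(d)
    print(n)
    for m in comps((hsv[...,2]>150)&(hsv[...,1]<40)&(np.abs(X[...,2]-12)<15),1500,20000):
        print(' plate',m.sum(),np.nanmedian(X[m][:,2]),rect(ray(d,hull(m),12)),np.hypot(*rect(ray(d,hull(m),12))[0]))
    for m in comps((hsv[...,0]<15)&(hsv[...,1]>110)&(X[...,2]>30)&(X[...,2]<60),150,4000):
        h=hull(m);print(' mould',m.sum(),h.mean(0),np.nanmax(X[m][:,2]),np.nanmedian(X[m][:,2]),rect(ray(d,h,45)),'cloud',rect(X[m][X[m][:,2]>38]))
    for m in comps((hsv[...,2]<150)&(hsv[...,1]<40)&(X[...,2]>17)&(X[...,2]<35),30,3000):
        h=hull(m);print(' grey',m.sum(),h.mean(0),rect(ray(d,h,26)))
E
```

```text
top
 plate 1951 5.113224944591934 (array([ 811.7, -636.2]), array([101.9, 136. ]), 78.52) 1031.3134004753356
 plate 4310 12.446041917786772 (array([472.7, 108.8]), array([191.9, 150.1]), 78.82) 485.05951181272593
 plate 4975 12.305676472186406 (array([231.3, 260.8]), array([191.7, 151.3]), 69.62) 348.59192474869525
 mould 504 [368.05113636 202.125     ] 50.127852751037494 42.98765314629628 (array([ 489.3, -155.3]), array([115.8,  35. ]), 57.3) cloud (array([ 487.6, -154.2]), array([116. ,  31.6]), 56.59)
 mould 831 [437.44715447 216.03252033] 51.9185280483033 44.920034703113856 (array([ 462.8, -316.2]), array([72.4, 73.2]), 13.56) cloud (array([ 462.7, -316.4]), array([72.6, 73.8]), 12.92)
 grey 421 [574.73239437  71.46478873] (array([ 834.9, -685.8]), array([199. , 101.8]), 25.71)
 grey 31 [521.45454545  79.5       ] (array([ 816.7, -544.3]), array([ 7.6, 24.9]), 86.67)
 grey 163 [336.30985915 104.54929577] (array([739.1, -74.7]), array([70.3, 33.9]), 52.95)
 grey 64 [529.5        119.84210526] (array([ 709.5, -557.9]), array([10.5, 42.4]), 1.17)
 grey 63 [567.    126.875] (array([ 
[... 2099 characters left out ...]
.14545455] (array([ 742.6, -555.8]), array([197.5, 113.2]), 32.63)
 grey 59 [235.81818182 114.57575758] (array([ 887.5, -555.4]), array([34.2, 67.2]), 82.89)
 grey 171 [237.33333333 188.21666667] (array([730.3, -81.9]), array([72.3, 44.4]), 26.84)
 grey 67 [239.5        200.60526316] (array([705.8, -23.2]), array([45.3, 20.7]), 21.86)
 grey 240 [296.54666667 239.97333333] (array([526.1, 108.5]), array([117.5,  17.2]), 78.63)
 grey 145 [299.62264151 264.1509434 ] (array([505.4, 189.6]), array([20.5, 51.5]), 77.68)
 grey 351 [401.82474227 295.72164948] (array([284.9, 248.4]), array([121.1,  15.2]), 69.93)
 grey 233 [407.9516129  329.01612903] (array([277.1, 331.4]), array([19.8, 48.9]), 69.16)
```

```bash
cat > plan.py <<'E'
import sys; from h import *
# target x y z yaw ; per-row straight moves, printed in the tool's axes
def plan(tgt,n=10,step=.038,sp=.12):
    s=ctrl.state(); p=np.array(s['tcp_pos'])/1e3; yaw=np.radians(s['eef_rot'][2]); out=[]
    tp=np.array(tgt[:3])/1e3; ty=np.radians(tgt[3])
    for i in range(n):
        e=tp-p; L=np.linalg.norm(e); e=e*min(1,step/max(L,1e-9)); w=(ty-yaw+np.pi)%(2*np.pi)-np.pi; w=np.clip(w,-sp,sp)
        c,sn=np.cos(yaw),np.sin(yaw)
        out.append([round(float(v),4) for v in (c*e[0]+sn*e[1],sn*e[0]-c*e[1],-e[2],-w)]); p=p+e; yaw+=w
    print('t',round(s['t'],2),np.round(s['tcp_pos'],1),np.round(s['eef_rot'],1),'F',np.round(s['ft_force'],1),np.round(s['ft_torque'],2),'gap',round(s['finger_gap'],3))
    for r in out: print(r)
    print('end',np.round(p*1e3,1),np.degrees(yaw))
if __name__=='__main__': plan([float(a) for a in sys.argv[1:5]],*[int(a) for a in sys.argv[5:6]],*[float(a) for a in sys.argv[6:]])
E
python3 - <<'E'
from meas import *
for n in('top','side'):
    d=load(n);hsv=cv2.cvtColor(d['pixels'],cv2.COLOR_RGB2HSV);X=cloud(d)
    near=np.hypot(X[...,0]-490,X[...,1]+154)<110
    m=near&(hsv[...,1]>70)&((hsv[...,0]<20)|(hsv[...,0]>170)); m=cv2.morphologyEx(m.astype(np.uint8),cv2.MORPH_OPEN,np.ones((2,2)))>0
    P=X[m]; T=P[P[:,2]>38]; print(n,m.sum(),'top pts',rect(T),np.percentile(P[:,2],[5,50,95]),'all',rect(P[P[:,2]>8]))
    h=hull(m); print(' outline on z45',rect(ray(d,h,45)),' on z0',rect(ray(d,h,0)), 'x>0 hull px',h.min(0),h.max(0))
d=load('top');cv2.imwrite('pics/m.png',cv2.resize(d['pixels'][165:240,325:475,::-1],None,fx=5,fy=5,interpolation=cv2.INTER_CUBIC))
E
python3 plan.py 430 120 200 -33.2 10
```

```text
top 1070 top pts (array([ 493.2, -160.9]), array([116.8,  49.1]), 56.42) [nan nan nan] all (array([ 493.1, -160.9]), array([116.8,  49.2]), 56.38)
 outline on z45 (array([ 490.9, -160.4]), array([118.6,  52.8]), 56.59)  on z0 (array([ 498.6, -167.6]), array([124.1,  55.3]), 56.59) x>0 hull px [347 180] [398 224]
side 881 top pts (array([ 491.9, -152.6]), array([120.9,  49. ]), 56.4) [nan nan nan] all (array([ 492.4, -151.4]), array([123.3,  49.5]), 56.4)
 outline on z45 (array([ 486. , -119.9]), array([160.4,  88.7]), 56.29)  on z0 (array([ 495.6, -188.4]), array([172.1,  95.2]), 56.29) x>0 hull px [307 164] [345 198]
t 0.1 [134.2 533.1 199.3] [-1.80e+02  1.00e-01  7.59e+01] F [-1.   0.2  0. ] [-0.02 -0.07 -0.01] gap 0.996
[-0.0246, 0.029, -0.0, 0.12]
[-0.0209, 0.0317, -0.0, 0.12]
[-0.017, 0.034, -0.0, 0.12]
[-0.0128, 0.0358, -0.0, 0.12]
[-0.0084, 0.0371, -0.0, 0.12]
[-0.0039, 0.0378, -0.0, 0.12]
[0.0007, 0.038, -0.0, 0.12]
[0.0052, 0.0376, -0.0, 0.12]
[0.0097, 0.0367, -0.0, 0.12]
[0.014, 0.0353, -0.0, 0.12]
end [355.5 224.1 199.8] 7.102064978620147
```

View pics/m.png

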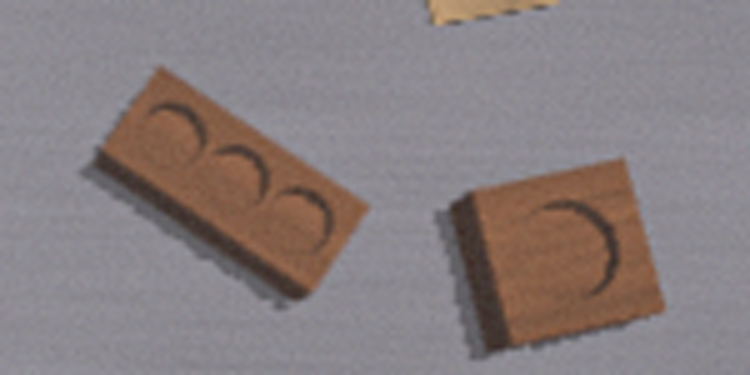

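The crop shows the long mould's three hollows, with top-face corners at crop (160,67), (370,208), (308,284) and (102,148). I'll start moving and compute its centre from these.

Call:
{"fn": "apply_moves", "kwargs": {
  "rows": [
    {"dx":-0.0246,"dy":0.029,"dz":0,"spin":0.12},
    {"dx":-0.0209,"dy":0.0317,"dz":0,"spin":0.12},
    {"dx":-0.017,"dy":0.034,"dz":0,"spin":0.12},
    {"dx":-0.0128,"dy":0.0358,"dz":0,"spin":0.12},
    {"dx":-0.0084,"dy":0.0371,"dz":0,"spin":0.12},
    {"dx":-0.0039,"dy":0.0378,"dz":0,"spin":0.12},
    {"dx":0.0007,"dy":0.038,"dz":0,"spin":0.12},
    {"dx":0.0052,"dy":0.0376,"dz":0,"spin":0.12},
    {"dx":0.0097,"dy":0.0367,"dz":0,"spin":0.12},
    {"dx":0.014,"dy":0.0353,"dz":0,"spin":0.12}
  ],
  "claw": 1,
  "squeeze": 90
}}

```text
t: 0.93
tcp_pos: [352.4, 210.5, 196.0]
eef_rot: [179.8, 0.3, 4.9]
ft_force: [1.6, 0.7, -0.5]
finger_gap: 0.996
```

```bash
python3 - <<'E'
from meas import *
d=load('top'); q=np.array([(160,67),(370,208),(308,284),(102,148)],float); q=(q+.5)/5-.5+[325,165]
P=ray(d,q,45); print(P.round(1),P.mean(0),rect(P)); L=[P[1]-P[0],P[2]-P[3]]; print([np.degrees(np.arctan2(v[1],v[0]))%180 for v in L],[np.linalg.norm(v) for v in L])
E
python3 plan.py 490 -154 200 -33.4
```

```text
[[ 547.6 -123.8   45. ]
 [ 481.6 -223.2   45. ]
 [ 444.8 -193.5   45. ]
 [ 507.7  -96.3   45. ]] [ 495.44755114 -159.19308753   45.        ] (array([ 494.7, -159.8]), array([120.2,  48.5]), 56.41)
[np.float64(56.41153200574712), np.float64(57.09394491968429)] [np.float64(119.40470999363417), np.float64(115.7758553060078)]
t 0.93 [352.4 210.5 196. ] [179.8   0.3   4.9] F [ 1.6  0.7 -0.5] [ 0.07 -0.01 -0.02] gap 0.996
[0.0103, 0.0366, -0.0004, 0.12]
[0.0146, 0.0351, -0.0004, 0.12]
[0.0187, 0.0331, -0.0004, 0.12]
[0.0225, 0.0306, -0.0004, 0.12]
[0.026, 0.0277, -0.0004, 0.12]
[0.0292, 0.0244, -0.0004, 0.069]
[0.0308, 0.0223, -0.0004, -0.0]
[0.0308, 0.0223, -0.0004, -0.0]
[0.0308, 0.0223, -0.0004, -0.0]
[0.0308, 0.0223, -0.0004, -0.0]
end [ 486.6 -145.   199.9] -33.400000000000006
```

Call:
{"fn": "apply_moves", "kwargs": {
  "rows": [
    {"dx":0.0103,"dy":0.0366,"dz":0,"spin":0.12},
    {"dx":0.0146,"dy":0.0351,"dz":0,"spin":0.12},
    {"dx":0.0187,"dy":0.0331,"dz":0,"spin":0.12},
    {"dx":0.0225,"dy":0.0306,"dz":0,"spin":0.12},
    {"dx":0.026,"dy":0.0277,"dz":0,"spin":0.12},
    {"dx":0.0292,"dy":0.0244,"dz":0,"spin":0.069},
    {"dx":0.0308,"dy":0.0223,"dz":0,"spin":0},
    {"dx":0.0308,"dy":0.0223,"dz":0,"spin":0},
    {"dx":0.0308,"dy":0.0223,"dz":0,"spin":0},
    {"dx":0.0308,"dy":0.0223,"dz":0,"spin":0}
  ]
}}

```text
t: 1.77
tcp_pos: [480.8, -167.5, 195.0]
eef_rot: [179.7, 0.3, -35.6]
ft_force: [0.7, 0.6, 0.6]
finger_gap: 1.0
```

```bash
python3 plan.py 494 -157 110 -33.5 10 0.02
```

```text
t 1.77 [ 480.8 -167.5  195. ] [179.7   0.3 -35.6] F [0.7 0.6 0.6] [-0.02 -0.   -0.02] gap 1.0
[0.0011, -0.0038, 0.0196, -0.0371]
[0.0012, -0.0037, 0.0196, -0.0]
[0.0012, -0.0037, 0.0196, -0.0]
[0.0012, -0.0037, 0.0196, -0.0]
[0.0004, -0.0012, 0.0066, -0.0]
[0.0, -0.0, -0.0, -0.0]
[0.0, -0.0, -0.0, -0.0]
[0.0, -0.0, -0.0, -0.0]
[0.0, -0.0, -0.0, -0.0]
[0.0, -0.0, -0.0, -0.0]
end [ 494. -157.  110.] -33.500000000000014
```

Call:
{"fn": "apply_moves", "kwargs": {
  "rows": [
    {"dx":0.001,"dy":-0.0038,"dz":0.0196,"spin":-0.0371},
    {"dx":0.001,"dy":-0.0037,"dz":0.0196,"spin":0},
    {"dx":0.001,"dy":-0.0037,"dz":0.0196,"spin":0},
    {"dx":0.001,"dy":-0.0037,"dz":0.0196,"spin":0},
    {"dx":0,"dy":-0.001,"dz":0.007,"spin":0},
    {"dx":0,"dy":0,"dz":0,"spin":0},
    {"dx":0,"dy":0,"dz":0,"spin":0},
    {"dx":0,"dy":0,"dz":0,"spin":0},
    {"dx":0,"dy":0,"dz":0,"spin":0},
    {"dx":0,"dy":0,"dz":0,"spin":0}
  ]
}}

```text
t: 2.6
tcp_pos: [494.9, -166.8, 106.7]
eef_rot: [179.6, 0.1, -34.0]
ft_force: [-0.3, 0.5, 0.3]
finger_gap: 1.002
```

```bash
python3 - <<'E'
from meas import *
for n,b in(('side',(120,230,270,400)),('top',(150,260,320,470))):
    d=grab(n); im=cv2.resize(d['pixels'][b[0]:b[1],b[2]:b[3],::-1],None,fx=3.6,fy=3.6,interpolation=cv2.INTER_CUBIC); cv2.imwrite('pics/%s1.png'%n,im)
a=cv2.imread('pics/side1.png');b=cv2.imread('pics/top1.png');h=min(len(a),len(b));cv2.imwrite('pics/c1.png',cv2.resize(np.hstack([a[:h],b[:h]]),None,fx=.79,fy=.79))
E
python3 plan.py 494 -157 16 -33.5 10 0.02
```

```text
t 2.7 [ 494.9 -166.7  106.6] [ 1.796e+02  1.000e-01 -3.400e+01] F [0.1 0.  0.2] [-0.02 -0.02  0.01] gap 1.003
[-0.0014, -0.0017, 0.0199, -0.0082]
[-0.0013, -0.0017, 0.0199, -0.0]
[-0.0013, -0.0017, 0.0199, -0.0]
[-0.0013, -0.0017, 0.0199, -0.0]
[-0.0007, -0.0009, 0.0111, -0.0]
[0.0, -0.0, -0.0, -0.0]
[0.0, -0.0, -0.0, -0.0]
[0.0, -0.0, -0.0, -0.0]
[0.0, -0.0, -0.0, -0.0]
[0.0, -0.0, -0.0, -0.0]
end [ 494. -157.   16.] -33.500000000000014
```

View pics/c1.png

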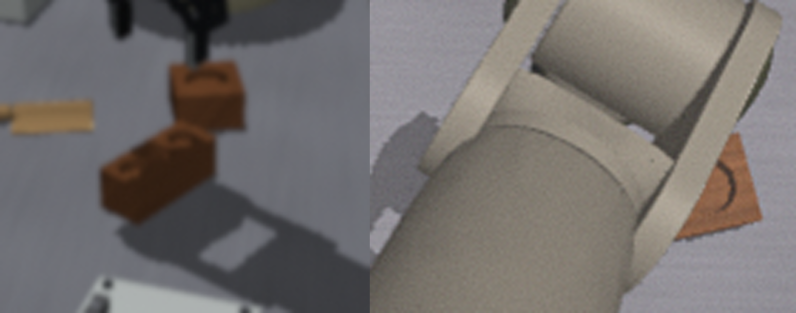

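The side view shows the fingers above the mould; the top view is blocked by the arm. I'll correct sideways first, then descend partway.

Call:
{"fn": "apply_moves", "kwargs": {
  "rows": [
    {"dx":-0.003,"dy":-0.004,"dz":0,"spin":-0.008},
    {"dx":-0.003,"dy":-0.004,"dz":0,"spin":0},
    {"dx":0,"dy":0,"dz":0.01,"spin":0},
    {"dx":0,"dy":0,"dz":0.01,"spin":0},
    {"dx":0,"dy":0,"dz":0.01,"spin":0},
    {"dx":0,"dy":0,"dz":0.01,"spin":0},
    {"dx":0,"dy":0,"dz":0.006,"spin":0},
    {"dx":0,"dy":0,"dz":0,"spin":0},
    {"dx":0,"dy":0,"dz":0,"spin":0},
    {"dx":0,"dy":0,"dz":0,"spin":0}
  ]
}}

```text
t: 3.53
tcp_pos: [494.9, -153.5, 61.5]
eef_rot: [179.6, -0.1, -33.3]
ft_force: [-0.3, -1.1, -0.2]
finger_gap: 1.0
```

```bash
python3 - <<'E'
from meas import *
d=grab('side'); cv2.imwrite('pics/s2.png',cv2.resize(d['pixels'][110:230,260:420,::-1],None,fx=4.5,fy=4.5,interpolation=cv2.INTER_CUBIC))
E
python3 plan.py 494 -157 16 -33.5 10 0.01
```

```text
t 3.58 [ 495.  -153.6   61.6] [179.6  -0.2 -33.3] F [-0.2  0.3 -0.1] [ 0.   -0.   -0.01] gap 0.997
[0.0002, 0.0007, 0.01, 0.0029]
[0.0002, 0.0007, 0.01, -0.0]
[0.0002, 0.0007, 0.01, -0.0]
[0.0002, 0.0007, 0.01, -0.0]
[0.0001, 0.0004, 0.0058, -0.0]
[0.0, -0.0, -0.0, -0.0]
[0.0, -0.0, -0.0, -0.0]
[0.0, -0.0, -0.0, -0.0]
[0.0, -0.0, -0.0, -0.0]
[0.0, -0.0, -0.0, -0.0]
end [ 494. -157.   16.] -33.49999999999999
```

View pics/s2.png

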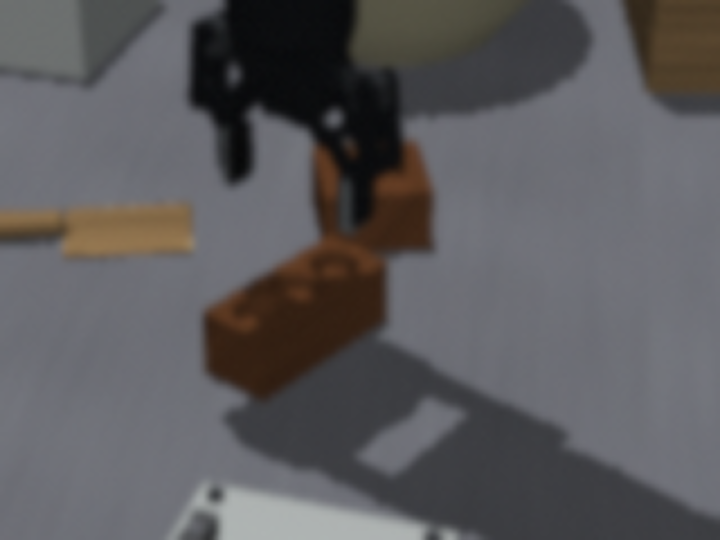

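```bash
python3 - <<'E'
from meas import *
d=load('side')
for z in (62,75): print(z,ray(d,[(312,150),(339,160),(325.5,155)],z).round(1))
# mould top corners in crop
q=np.array([(205,315),(262,345),(385,262),(325,238)])/4.5+[260,110]; P=ray(d,q,45);print(P.round(1),P.mean(0))
X=cloud(d); print(X[150,312],X[148,312],X[160,339],X[157,339])
E
```

```text
62 [[ 547.8 -252.1   62. ]
 [ 461.3 -202.2   62. ]
 [ 503.6 -226.6   62. ]]
75 [[ 543.6 -228.9   75. ]
 [ 459.  -180.1   75. ]
 [ 500.4 -204.    75. ]]
[[ 544.  -113.6   45. ]
 [ 504.6  -85.1   45. ]
 [ 440.7 -187.1   45. ]
 [ 482.2 -212.4   45. ]] [ 492.87384315 -149.54071344   45.        ]
[ 532.92805831 -169.60582664  108.21825718] [ 532.47730708 -168.27557482  115.21152717] [ 452.59322049 -118.56886049  111.15985922] [ 452.53050461 -117.53966672  120.81961457]
```

```bash
python3 - <<'E'
from meas import *
d=load('side');X=cloud(d);hsv=cv2.cvtColor(d['pixels'],cv2.COLOR_RGB2HSV)
m=(np.hypot(X[...,0]-495,X[...,1]+153)<110)&(X[...,2]>52)
P=X[m]; print(len(P))
for a in range(50,260,15):
    s=P[(P[:,2]>=a)&(P[:,2]<a+15)]; 
    if len(s): print(a,len(s),s.min(0).round(),s.max(0).round(),s.mean(0).round())
print(X[140:172:2,312].round().tolist()); print(ctrl.state()['joint_pos'])
E
```

```text
4139
95 18 [ 451. -186.  103.] [ 538. -115.  110.] [ 499. -150.  107.]
110 76 [ 445. -183.  110.] [ 545. -114.  125.] [ 496. -148.  118.]
125 76 [ 445. -185.  125.] [ 545. -113.  140.] [ 493. -145.  132.]
140 91 [ 427. -185.  140.] [ 561. -100.  155.] [ 497. -146.  148.]
155 200 [ 427. -199.  155.] [561. -99. 170.] [ 487. -140.  163.]
170 219 [ 428. -193.  170.] [ 560. -100.  185.] [ 489. -139.  177.]
185 249 [ 430. -182.  185.] [ 559. -103.  200.] [ 491. -137.  193.]
200 188 [ 431. -194.  200.] [ 555. -103.  215.] [ 483. -137.  206.]
215 118 [ 457. -157.  215.] [ 529. -111.  230.] [ 487. -123.  224.]
230 166 [ 457. -155.  230.] [ 528. -111.  245.] [ 490. -122.  237.]
245 172 [ 457. -154.  245.] [ 528. -111.  260.] [ 490. -122.  252.]
[[532.0, -171.0, 138.0], [533.0, -172.0, 132.0], [533.0, -174.0, 124.0], [533.0, -170.0, 121.0], [532.0, -168.0, 115.0], [533.0, -170.0, 108.0], [567.0, -356.0, -4.0], [565.0, -343.0, -4.0], [562.0, -325.0, -1.0], [560.0, -315.0, -2.0], [557.0, -296.0, 1.0], [556.0, -289.0, -1.0], [554.0, -275.0, -1.0], [552.0, -266.0, -3.0], [551.0, -256.0, -3.0], [549.0, -248.0, -6.0]]
[-30.12991866  27.13756341  91.28337858  -0.41720666  61.44026717
   3.40337572]
```

The visible fingertips read higher (about z 103) than the TCP suggests. The lateral alignment is good, so I'll descend carefully and check again.

Call:
{"fn": "apply_moves", "kwargs": {
  "rows": [
    {"dx":0,"dy":0.001,"dz":0.008,"spin":0},
    {"dx":0,"dy":0.001,"dz":0.008,"spin":0},
    {"dx":0,"dy":0,"dz":0.008,"spin":0},
    {"dx":0,"dy":0,"dz":0.007,"spin":0},
    {"dx":0,"dy":0,"dz":0,"spin":0},
    {"dx":0,"dy":0,"dz":0,"spin":0},
    {"dx":0,"dy":0,"dz":0,"spin":0},
    {"dx":0,"dy":0,"dz":0,"spin":0},
    {"dx":0,"dy":0,"dz":0,"spin":0},
    {"dx":0,"dy":0,"dz":0,"spin":0}
  ]
}}

```text
t: 4.42
tcp_pos: [494.2, -156.0, 28.2]
eef_rot: [179.6, -0.3, -33.4]
ft_force: [-0.4, 0.5, 0.9]
finger_gap: 0.999
```

```bash
python3 - <<'E'
from meas import *
d=grab('side'); cv2.imwrite('pics/s3.png',cv2.resize(d['pixels'][110:230,260:420,::-1],None,fx=4.5,fy=4.5,interpolation=cv2.INTER_CUBIC))
X=cloud(d)
m=(np.hypot(X[...,0]-495,X[...,1]+153)<110)&(X[...,2]>52); P=X[m]
for a in range(45,130,10):
    s=P[(P[:,2]>=a)&(P[:,2]<a+10)]
    if len(s): print(a,len(s),s.min(0).round(),s.max(0).round(),s.mean(0).round())
E
python3 plan.py 494 -157 16 -33.5 1 0.01
```

```text
65 13 [ 449. -185.   69.] [ 540. -120.   75.] [ 502. -158.   73.]
75 43 [ 443. -186.   75.] [ 544. -117.   85.] [ 493. -147.   81.]
85 51 [ 443. -183.   85.] [ 544. -116.   95.] [ 489. -146.   90.]
95 56 [ 443. -189.   95.] [ 544. -115.  105.] [ 496. -151.  100.]
105 43 [ 445. -186.  105.] [ 552. -114.  115.] [ 498. -151.  110.]
115 92 [ 426. -196.  115.] [ 560. -102.  125.] [ 486. -141.  121.]
125 121 [ 427. -201.  125.] [ 560. -103.  135.] [ 487. -145.  130.]
t 4.47 [ 494.2 -156.1   28.2] [179.6  -0.3 -33.4] F [-0.1  0.3  0.1] [-0.02  0.04  0.02] gap 1.0
[0.0002, 0.0007, 0.01, 0.0025]
end [ 494.  -156.8   18.2] -33.5
```

View pics/s3.png

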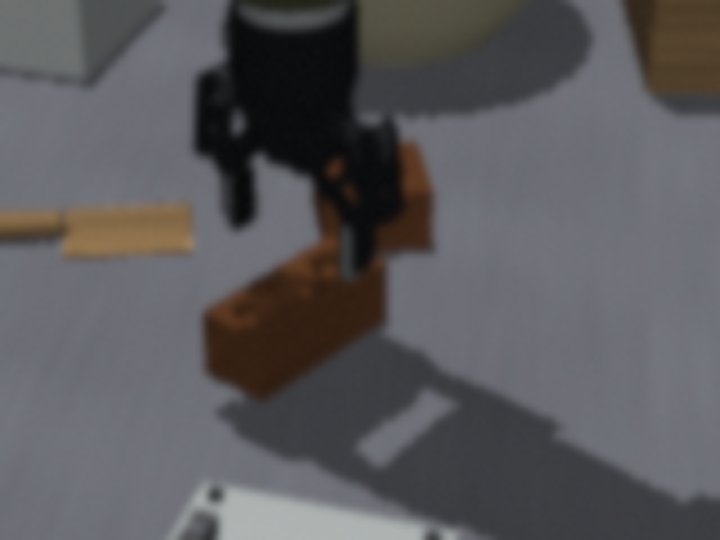

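Call:
{"fn": "apply_moves", "kwargs": {
  "rows": [
    {"dx":0,"dy":0,"dz":0.003,"spin":0},
    {"dx":0,"dy":0,"dz":0.003,"spin":0},
    {"dx":0,"dy":0,"dz":0.003,"spin":0},
    {"dx":0,"dy":0,"dz":0.003,"spin":0},
    {"dx":0,"dy":0,"dz":0,"spin":0},
    {"dx":0,"dy":0,"dz":0,"spin":0},
    {"dx":0,"dy":0,"dz":0,"spin":0},
    {"dx":0,"dy":0,"dz":0,"spin":0},
    {"dx":0,"dy":0,"dz":0,"spin":0},
    {"dx":0,"dy":0,"dz":0,"spin":0}
  ]
}}

```text
t: 5.3
tcp_pos: [494.4, -156.2, 15.1]
eef_rot: [179.6, -0.3, -33.3]
ft_force: [-0.0, 0.0, -0.2]
finger_gap: 1.002
```

```bash
python3 - <<'E'
from meas import *
d=grab('side'); X=cloud(d); hsv=cv2.cvtColor(d['pixels'],cv2.COLOR_RGB2HSV)
def proj(p):
    E=np.linalg.inv(d['extrinsics']); return cv2.projectPoints(np.array(p,float),cv2.Rodrigues(E[:3,:3])[0],E[:3,3],K(d),np.array(d['dist_coeffs'],float))[0].reshape(-1,2).round(1)
t=ctrl.state()['tcp_pos']; x=np.array([.835,-.55,0])
for dz in (0,13,28,42): print(dz,proj([t+42*x+[0,0,dz],t-42*x+[0,0,dz]]).tolist())
m=(np.hypot(X[...,0]-495,X[...,1]+153)<110)&(X[...,2]>48)&(hsv[...,2]<60); P=X[m]
for a in range(45,130,10):
    s=P[(P[:,2]>=a)&(P[:,2]<a+10)]
    if len(s): print(a,len(s),s.min(0).round(),s.max(0).round(),s.mean(0).round())
for u in (312,313): print(u,[(v,int(X[v,u,2]),int(hsv[v,u,2])) for v in range(150,180,2)])
for u in (338,339): print(u,[(v,int(X[v,u,1]),int(X[v,u,2]),hsv[v,u].tolist()) for v in range(155,190,2)])
E
```

```text
0 [[314.8, 176.6], [337.0, 187.0]]
13 [[314.6, 172.8], [337.0, 183.1]]
28 [[314.5, 168.4], [337.0, 178.6]]
42 [[314.3, 164.2], [337.0, 174.3]]
55 14 [ 445. -183.   58.] [ 532. -118.   65.] [ 477. -139.   63.]
65 42 [ 443. -186.   65.] [ 537. -117.   75.] [ 485. -144.   70.]
75 44 [ 443. -186.   75.] [ 541. -112.   84.] [ 493. -151.   80.]
85 43 [ 443. -187.   85.] [ 540. -117.   95.] [ 492. -148.   90.]
95 37 [ 441. -187.   95.] [ 549. -106.  105.] [ 495. -146.  100.]
105 113 [ 426. -199.  105.] [ 561. -102.  115.] [ 486. -142.  111.]
115 122 [ 426. -200.  115.] [ 560. -103.  125.] [ 482. -140.  120.]
125 132 [ 427. -196.  125.] [ 557. -104.  135.] [ 490. -143.  130.]Traceback (most recent call last):
  File "<stdin>", line 11, in <module>
ValueError: cannot convert float NaN to integer
```

No contact force, and the visible tips track at about TCP+42 mm, so the gripper really is about 28 mm higher than reported. I'll keep going down in small guarded steps.

Call:
{"fn": "apply_moves", "kwargs": {
  "rows": [
    {"dx":0,"dy":0,"dz":0.003,"spin":0},
    {"dx":0,"dy":0,"dz":0.003,"spin":0},
    {"dx":0,"dy":0,"dz":0.003,"spin":0},
    {"dx":0,"dy":0,"dz":0.003,"spin":0},
    {"dx":0,"dy":0,"dz":0,"spin":0},
    {"dx":0,"dy":0,"dz":0,"spin":0},
    {"dx":0,"dy":0,"dz":0,"spin":0},
    {"dx":0,"dy":0,"dz":0,"spin":0},
    {"dx":0,"dy":0,"dz":0,"spin":0},
    {"dx":0,"dy":0,"dz":0,"spin":0}
  ]
}}

```text
t: 6.18
tcp_pos: [494.4, -156.3, 1.7]
eef_rot: [179.6, -0.3, -33.3]
ft_force: [0.1, 0.3, 0.1]
finger_gap: 0.996
```

```bash
cat > tips.py <<'E'
from meas import *
import sys
d=grab('side'); X=cloud(d); hsv=cv2.cvtColor(d['pixels'],cv2.COLOR_RGB2HSV)
t=ctrl.state()['tcp_pos']; print(t.round(1),ctrl.state()['ft_force'].round(1))
m=(np.hypot(X[...,0]-t[0],X[...,1]-t[1])<80)&(X[...,2]>8)&(hsv[...,2]<60)&(hsv[...,1]<90); P=X[m]
for a in range(5,95,10):
    s=P[(P[:,2]>=a)&(P[:,2]<a+10)]
    if len(s): print(a,len(s),s.min(0).round(),s.max(0).round(),s.mean(0).round())
cv2.imwrite('pics/%s.png'%sys.argv[1],cv2.resize(d['pixels'][110:230,260:420,::-1],None,fx=4.5,fy=4.5,interpolation=cv2.INTER_CUBIC))
E
python3 tips.py s4
```

```text
[ 494.4 -156.3    1.7] [ 0.  -0.3 -0.3]
35 1 [ 456. -125.   44.] [ 456. -125.   44.] [ 456. -125.   44.]
45 21 [ 452. -186.   45.] [ 535. -116.   55.] [ 486. -143.   51.]
55 40 [ 447. -186.   55.] [ 541. -118.   65.] [ 492. -147.   60.]
65 45 [ 445. -185.   65.] [ 541. -117.   75.] [ 493. -149.   70.]
75 40 [ 445. -186.   75.] [ 540. -116.   85.] [ 495. -149.   80.]
85 45 [ 433. -184.   86.] [ 555. -108.   95.] [ 500. -149.   91.]
```

View pics/s4.png

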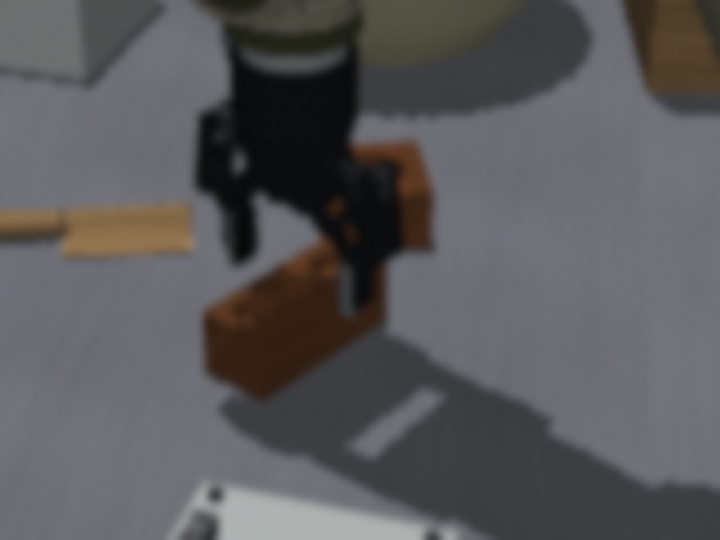

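Now the near finger tip is clearly in front of the mould's near face at z≈44, at crop (355,310), so the offset is confirmed. I'll descend another 16 mm and grip.

Call:
{"fn": "apply_moves", "kwargs": {
  "rows": [
    {"dx":0,"dy":0,"dz":0.004,"spin":0},
    {"dx":0,"dy":0,"dz":0.004,"spin":0},
    {"dx":0,"dy":0,"dz":0.004,"spin":0},
    {"dx":0,"dy":0,"dz":0.004,"spin":0},
    {"dx":0,"dy":0,"dz":0,"spin":0},
    {"dx":0,"dy":0,"dz":0,"spin":0},
    {"dx":0,"dy":0,"dz":0,"spin":0},
    {"dx":0,"dy":0,"dz":0,"spin":0},
    {"dx":0,"dy":0,"dz":0,"spin":0},
    {"dx":0,"dy":0,"dz":0,"spin":0}
  ]
}}

```text
t: 7.07
tcp_pos: [494.4, -156.4, -16.2]
eef_rot: [179.6, -0.3, -33.3]
ft_force: [0.5, -0.1, 0.2]
finger_gap: 0.999
```

Call:
{"fn": "apply_moves", "kwargs": {
  "rows": [
    {"dz":0},
    {"dz":0},
    {"dz":0},
    {"dz":0},
    {"dz":0},
    {"dz":0},
    {"dz":0},
    {"dz":0},
    {"dz":0},
    {"dz":0}
  ],
  "claw": 0,
  "squeeze": 90
}}

```text
validation failed for argument at $.ro...
```

```bash
python3 tips.py s5; python3 plan.py 494 -156 80 -33 1
```

```text
[ 494.4 -156.4  -16.1] [0.4 0.2 0.2]
25 14 [ 450. -188.   27.] [ 535. -117.   35.] [ 482. -142.   32.]
35 41 [ 445. -195.   35.] [ 538. -117.   45.] [ 486. -147.   40.]
45 41 [ 447. -186.   45.] [ 538. -115.   54.] [ 487. -143.   50.]
55 44 [ 445. -187.   55.] [ 542. -117.   65.] [ 499. -152.   60.]
65 38 [ 443. -185.   65.] [ 551. -105.   75.] [ 496. -147.   71.]
75 87 [ 428. -201.   75.] [ 559. -102.   85.] [ 489. -145.   81.]
85 109 [ 429. -200.   85.] [ 559. -101.   95.] [ 485. -141.   91.]
t 7.12 [ 494.4 -156.4  -16.1] [179.6  -0.3 -33.3] F [0.4 0.2 0.2] [ 0.   -0.01  0.04] gap 0.998
[-0.0002, -0.0001, -0.038, -0.0061]
end [ 494.3 -156.3   21.9] -33.00000000000001
```

Call:
{"fn": "apply_moves", "kwargs": {
  "rows": [
    {"dx":0,"dy":0,"dz":0,"spin":0},
    {"dx":0,"dy":0,"dz":0,"spin":0},
    {"dx":0,"dy":0,"dz":0,"spin":0},
    {"dx":0,"dy":0,"dz":0,"spin":0},
    {"dx":0,"dy":0,"dz":0,"spin":0},
    {"dx":0,"dy":0,"dz":0,"spin":0},
    {"dx":0,"dy":0,"dz":0,"spin":0},
    {"dx":0,"dy":0,"dz":0,"spin":0},
    {"dx":0,"dy":0,"dz":0,"spin":0},
    {"dx":0,"dy":0,"dz":0,"spin":0}
  ],
  "claw": 0,
  "squeeze": 90
}}

```text
t: 7.95
tcp_pos: [494.9, -156.7, -15.4]
eef_rot: [179.7, -0.4, -33.3]
ft_force: [0.8, 0.3, 0.6]
finger_gap: 0.568
```

```bash
python3 tips.py s5; python3 plan.py 494 -156 80 -33 1
```

```text
[ 495.  -156.7  -15.4] [-0.6 -0.3  0.5]
15 9 [ 470. -137.   16.] [ 479. -131.   24.] [ 475. -133.   20.]
25 22 [ 463. -201.   25.] [ 479. -126.   35.] [ 471. -135.   31.]
35 24 [ 442. -189.   36.] [ 525. -127.   45.] [ 473. -140.   41.]
45 38 [ 462. -178.   45.] [ 525. -125.   55.] [ 496. -150.   50.]
55 36 [ 457. -178.   55.] [ 535. -115.   65.] [ 497. -150.   61.]
65 75 [ 443. -186.   65.] [ 547. -112.   75.] [ 494. -147.   70.]
75 88 [ 438. -193.   75.] [ 549. -110.   85.] [ 491. -147.   81.]
85 109 [ 437. -191.   85.] [ 549. -110.   95.] [ 490. -145.   90.]
t 8.0 [ 495.  -156.7  -15.4] [179.7  -0.4 -33.3] F [-0.6 -0.3  0.5] [ 0.01  0.06 -0.03] gap 0.569
[-0.0005, -0.0, -0.038, -0.006]
end [ 494.6 -156.4   22.6] -33.00000000000001
```

Gripped: opening ≈ 48 mm and the tips are about 16–19 mm above the mould's bottom. I want more clearance over the 14 mm stop, so I'll regrip 4 mm higher.

Call:
{"fn": "apply_moves", "kwargs": {
  "rows": [
    {"dx":0,"dy":0,"dz":0,"spin":0},
    {"dx":0,"dy":0,"dz":0,"spin":0},
    {"dx":0,"dy":0,"dz":0,"spin":0},
    {"dx":0,"dy":0,"dz":0,"spin":0},
    {"dx":0,"dy":0,"dz":-0.002,"spin":0},
    {"dx":0,"dy":0,"dz":-0.002,"spin":0},
    {"dx":0,"dy":0,"dz":0,"spin":0},
    {"dx":0,"dy":0,"dz":0,"spin":0},
    {"dx":0,"dy":0,"dz":0,"spin":0},
    {"dx":0,"dy":0,"dz":0,"spin":0}
  ],
  "claw": 0.75
}}

```text
t: 8.83
tcp_pos: [494.8, -156.6, -11.1]
eef_rot: [179.7, -0.4, -33.3]
ft_force: [-0.2, -0.6, 0.3]
finger_gap: 0.751
```

Call:
{"fn": "apply_moves", "kwargs": {
  "rows": [
    {"dx":0,"dy":0,"dz":0,"spin":0},
    {"dx":0,"dy":0,"dz":0,"spin":0},
    {"dx":0,"dy":0,"dz":0,"spin":0},
    {"dx":0,"dy":0,"dz":0,"spin":0},
    {"dx":0,"dy":0,"dz":0,"spin":0},
    {"dx":0,"dy":0,"dz":0,"spin":0},
    {"dx":0,"dy":0,"dz":0,"spin":0},
    {"dx":0,"dy":0,"dz":0,"spin":0},
    {"dx":0,"dy":0,"dz":0,"spin":0},
    {"dx":0,"dy":0,"dz":0,"spin":0}
  ],
  "claw": 0,
  "squeeze": 100
}}

```text
t: 9.67
tcp_pos: [494.7, -156.6, -10.5]
eef_rot: [179.6, -0.4, -33.3]
ft_force: [0.4, 0.6, 1.3]
finger_gap: 0.566
```

Call:
{"fn": "apply_moves", "kwargs": {
  "rows": [
    {"dx":0,"dy":0,"dz":-0.005,"spin":0},
    {"dx":0,"dy":0,"dz":-0.01,"spin":0},
    {"dx":0,"dy":0,"dz":-0.01,"spin":0},
    {"dx":0,"dy":0,"dz":-0.01,"spin":0},
    {"dx":0,"dy":0,"dz":-0.01,"spin":0},
    {"dx":0,"dy":0,"dz":-0.01,"spin":0},
    {"dx":0,"dy":0,"dz":-0.005,"spin":0},
    {"dx":0,"dy":0,"dz":0,"spin":0},
    {"dx":0,"dy":0,"dz":0,"spin":0},
    {"dx":0,"dy":0,"dz":0,"spin":0}
  ]
}}

```text
t: 10.5
tcp_pos: [493.6, -155.4, 55.2]
eef_rot: [179.7, -0.2, -33.3]
ft_force: [0.8, 0.3, -2.5]
finger_gap: 0.564
```

```bash
cat > mould.py <<'E'
# side view: mould top (given approx xy, z) and where it lies
from meas import *
import sys
x0,y0,z0=map(float,sys.argv[1:4]); d=grab('side'); X=cloud(d); hsv=cv2.cvtColor(d['pixels'],cv2.COLOR_RGB2HSV)
m=(np.hypot(X[...,0]-x0,X[...,1]-y0)<90)&(hsv[...,1]>110)&((hsv[...,0]<20)|(hsv[...,0]>170))&(hsv[...,2]>30)
m=comps(m,100,9000); m=max(m,key=lambda a:a.sum()); P=X[m]; P=P[~np.isnan(P[:,0])]
print('n',len(P),'z pct',np.percentile(P[:,2],[1,5,50,95,99]).round(1)); T=P[P[:,2]>z0-6]; print('top',rect(T),'all',rect(P),'topmean',T.mean(0).round(1))
v,u=np.nonzero(m); a=max(0,v.min()-50);b=max(0,u.min()-50); cv2.imwrite('pics/%s.png'%sys.argv[4],cv2.resize(d['pixels'][a:a+150,b:b+200,::-1],None,fx=4,fy=4,interpolation=cv2.INTER_CUBIC)); print('crop origin',b,a)
E
python3 mould.py 494 -156 105 s6; python3 plan.py 455 70 46 -11.2
```

```text
n 552 z pct [ 71.8  74.3  99.6 109.6 110.8]
top (array([ 500.8, -140.6]), array([96.3, 50.9]), 61.78) all (array([ 500.4, -140.5]), array([93.2, 54.7]), 55.87) topmean [ 507.7 -130.1  106.4]
crop origin 256 97
t 10.55 [ 493.5 -155.3   55. ] [179.6  -0.2 -33.3] F [-0.1  0.3 -2.7] [-0.01  0.03  0.02] gap 0.564
[-0.0259, -0.0277, 0.0015, -0.12]
[-0.0224, -0.0307, 0.0015, -0.12]
[-0.0186, -0.0331, 0.0015, -0.12]
[-0.0145, -0.0351, 0.0015, -0.0265]
[-0.0135, -0.0355, 0.0015, -0.0]
[-0.0135, -0.0355, 0.0015, -0.0]
[-0.0003, -0.0007, 0.0, -0.0]
[0.0, -0.0, -0.0, -0.0]
[0.0, -0.0, -0.0, -0.0]
[0.0, -0.0, -0.0, -0.0]
end [455.  70.  46.] -11.199999999999998
```

```bash
python3 plan.py 480.6 97.1 50 -11.2 10 0.026 0.06
```

```text
t 10.55 [ 493.5 -155.3   55. ] [179.6  -0.2 -33.3] F [-0.1  0.3 -2.7] [-0.01  0.03  0.02] gap 0.564
[-0.0154, -0.021, 0.0005, -0.06]
[-0.0141, -0.0218, 0.0005, -0.06]
[-0.0128, -0.0226, 0.0005, -0.06]
[-0.0114, -0.0234, 0.0005, -0.06]
[-0.01, -0.024, 0.0005, -0.06]
[-0.0085, -0.0246, 0.0005, -0.06]
[-0.007, -0.025, 0.0005, -0.0265]
[-0.0063, -0.0252, 0.0005, -0.0]
[-0.0063, -0.0252, 0.0005, -0.0]
[-0.0046, -0.0182, 0.0004, -0.0]
end [480.6  97.1  50. ] -11.199999999999994
```

View pics/s6.png

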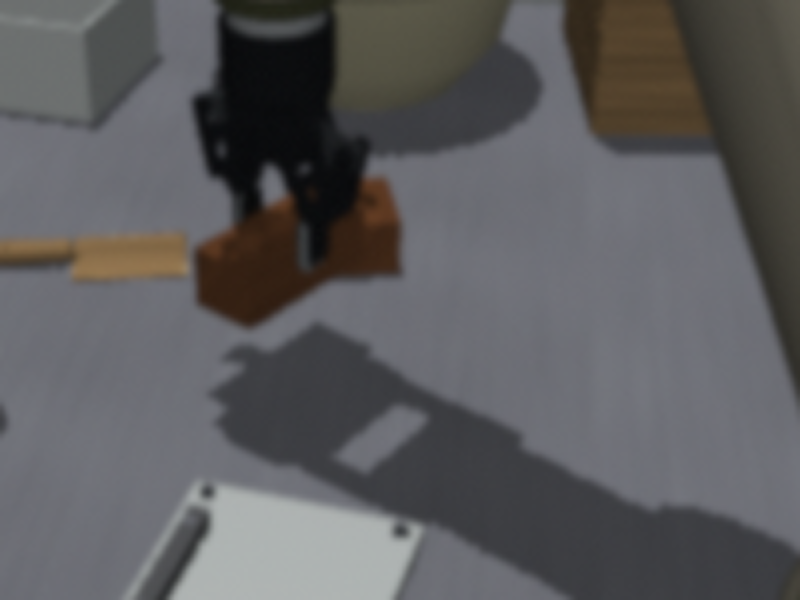

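The mould is lifted level, held about mid-length, with finger tips partway down its side. Next I carry it over the jig.

Call:
{"fn": "apply_moves", "kwargs": {
  "rows": [
    {"dx":-0.0154,"dy":-0.021,"dz":0,"spin":-0.06},
    {"dx":-0.0141,"dy":-0.0218,"dz":0,"spin":-0.06},
    {"dx":-0.0128,"dy":-0.0226,"dz":0,"spin":-0.06},
    {"dx":-0.0114,"dy":-0.0234,"dz":0,"spin":-0.06},
    {"dx":-0.01,"dy":-0.024,"dz":0,"spin":-0.06},
    {"dx":-0.0085,"dy":-0.0246,"dz":0,"spin":-0.06},
    {"dx":-0.007,"dy":-0.025,"dz":0,"spin":-0.0265},
    {"dx":-0.0063,"dy":-0.023,"dz":0,"spin":0},
    {"dx":-0.0045,"dy":-0.015,"dz":0,"spin":0},
    {"dx":0,"dy":0,"dz":0,"spin":0}
  ]
}}

```text
t: 11.38
tcp_pos: [476.3, 74.2, 48.3]
eef_rot: [179.6, 0.4, -10.3]
ft_force: [-0.8, -0.1, -2.3]
finger_gap: 0.56
```

```bash
python3 plan.py 480.6 97.1 50 -11.2 10 0.01 0.06
```

```text
t 11.38 [476.3  74.2  48.3] [179.6   0.4 -10.3] F [-0.8 -0.1 -2.3] [ 0.    0.04 -0.01] gap 0.56
[0.0001, -0.01, -0.0007, 0.0153]
[-0.0001, -0.01, -0.0007, -0.0]
[-0.0, -0.0034, -0.0003, -0.0]
[0.0, -0.0, -0.0, -0.0]
[0.0, -0.0, -0.0, -0.0]
[0.0, -0.0, -0.0, -0.0]
[0.0, -0.0, -0.0, -0.0]
[0.0, -0.0, -0.0, -0.0]
[0.0, -0.0, -0.0, -0.0]
[0.0, -0.0, -0.0, -0.0]
end [480.6  97.1  50. ] -11.200000000000005
```

Call:
{"fn": "apply_moves", "kwargs": {
  "rows": [
    {"dx":0,"dy":-0.007,"dz":0,"spin":0.0153},
    {"dx":0,"dy":-0.007,"dz":0,"spin":0},
    {"dx":0,"dy":-0.005,"dz":0,"spin":0},
    {"dx":0,"dy":0,"dz":0.007,"spin":0},
    {"dx":0,"dy":0,"dz":0.007,"spin":0},
    {"dx":0,"dy":0,"dz":0.007,"spin":0},
    {"dx":0,"dy":0,"dz":0.004,"spin":0},
    {"dx":0,"dy":0,"dz":0,"spin":0},
    {"dx":0,"dy":0,"dz":0,"spin":0},
    {"dx":0,"dy":0,"dz":0,"spin":0}
  ]
}}

```text
t: 12.22
tcp_pos: [478.9, 91.2, 17.8]
eef_rot: [179.5, 0.7, -11.2]
ft_force: [-0.7, 0.1, -1.7]
finger_gap: 0.562
```

```bash
python3 mould.py 481 97 80 s7; python3 plan.py 480.6 97.1 50 -11.2 1 0.01 0.06
```

```text
n 911 z pct [ 34.1  38.8  64.8  72.9 118.6]
top (array([476.3, 109. ]), array([27.3, 74.8]), 38.99) all (array([478.9,  97.9]), array([115. ,  51.5]), 78.46) topmean [471.5 108.7 111.9]
crop origin 249 156
t 12.27 [479.   91.2  17.9] [179.5   0.7 -11.2] F [-0.4  0.2 -2.7] [-0.04 -0.03 -0.03] gap 0.566
[0.0001, -0.0019, -0.0098, -0.0001]
end [479.5  93.   27.7] -11.19999999999999
```

View pics/s7.png

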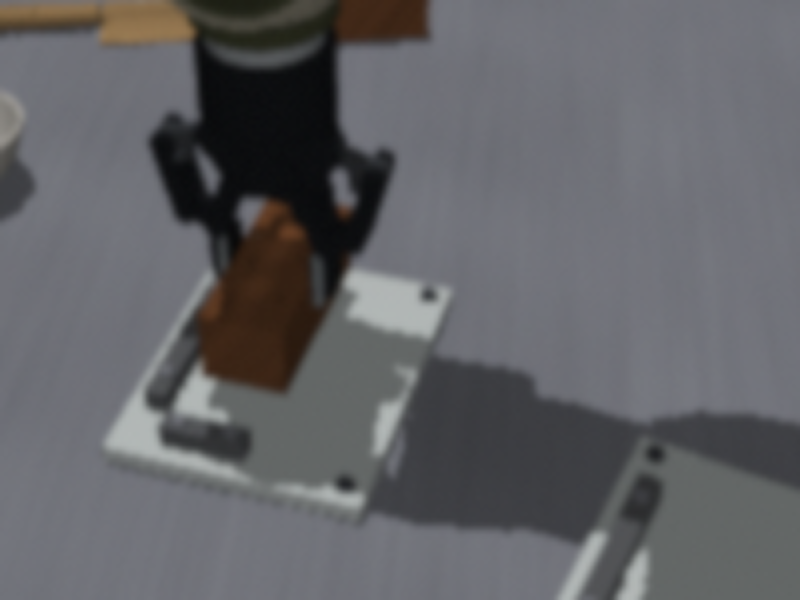

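The view shows the mould level and parallel to the long stop. It is clear of both stops, with the long stop left of it at crop (175,370) and the short stop in front at (205,437). Lowering it onto the plate.

Call:
{"fn": "apply_moves", "kwargs": {
  "rows": [
    {"dx":0,"dy":0,"dz":0.004,"spin":0},
    {"dx":0,"dy":0,"dz":0.004,"spin":0},
    {"dx":0,"dy":0,"dz":0.003,"spin":0},
    {"dx":0,"dy":0,"dz":0.002,"spin":0},
    {"dx":0,"dy":0,"dz":0.001,"spin":0},
    {"dx":0,"dy":0,"dz":0.001,"spin":0},
    {"dx":0,"dy":0,"dz":0.001,"spin":0},
    {"dx":0,"dy":0,"dz":0.001,"spin":0},
    {"dx":0,"dy":0,"dz":0.001,"spin":0},
    {"dx":0,"dy":0,"dz":0.001,"spin":0}
  ]
}}

```text
t: 13.1
tcp_pos: [479.4, 91.0, 1.8]
eef_rot: [179.5, 0.4, -11.2]
ft_force: [-3.7, -0.2, 9.6]
finger_gap: 0.567
```

Call:
{"fn": "apply_moves", "kwargs": {
  "rows": [
    {"dx":0.002,"dy":0,"dz":0.0005,"spin":0},
    {"dx":0.002,"dy":0,"dz":0.0005,"spin":0},
    {"dx":0.002,"dy":0,"dz":0.0005,"spin":0},
    {"dx":0.002,"dy":0,"dz":0.0005,"spin":0},
    {"dx":0.002,"dy":0,"dz":0.0005,"spin":0},
    {"dx":0.001,"dy":0,"dz":0.0005,"spin":0},
    {"dx":0.001,"dy":0,"dz":0.0005,"spin":0},
    {"dx":0.001,"dy":0,"dz":0.0005,"spin":0},
    {"dx":0.001,"dy":0,"dz":0.0005,"spin":0},
    {"dx":0.001,"dy":0,"dz":0.0005,"spin":0}
  ]
}}

```text
t: 13.93
tcp_pos: [493.8, 88.9, 1.8]
eef_rot: [179.6, 0.4, -11.1]
ft_force: [-8.5, 1.7, 12.8]
finger_gap: 0.566
```

```bash
cat > st.py <<'E'
from h import *
s=ctrl.state(); c,n=np.cos(np.radians(-11.2)),np.sin(np.radians(-11.2)); R=np.array([[c,n],[-n,c]])
f=R@s['ft_force'][:2]; m=R@s['ft_torque'][:2]; p=R@(s['tcp_pos'][:2]-[499.2,113.8])
print('t %.2f'%s['t'],'to seat(jig xy)',p.round(1),'z',s['tcp_pos'][2].round(2),'rpy',s['eef_rot'].round(2),'Fjig',f.round(1),s['ft_force'][2].round(1),'Mjig',m.round(2),s['ft_torque'][2].round(2),'gap',round(s['finger_gap'],3))
E
python3 st.py
```

```text
t 13.93 to seat(jig xy) [ -0.5 -25.5] z 1.77 rpy [179.55   0.43 -11.14] Fjig [-8.7 -0. ] 12.8 Mjig [-0.07  1.39] 0.1 gap 0.566
```

Call:
{"fn": "apply_moves", "kwargs": {
  "rows": [
    {"dx":0,"dy":-0.003,"dz":0.0005,"spin":0},
    {"dx":0,"dy":-0.003,"dz":0.0005,"spin":0},
    {"dx":0,"dy":-0.003,"dz":0.0005,"spin":0},
    {"dx":0,"dy":-0.003,"dz":0.0005,"spin":0},
    {"dx":0,"dy":-0.003,"dz":0.0005,"spin":0},
    {"dx":0,"dy":-0.002,"dz":0.0005,"spin":0},
    {"dx":0,"dy":-0.001,"dz":0.0005,"spin":0},
    {"dx":0,"dy":-0.001,"dz":0.0005,"spin":0},
    {"dx":0,"dy":-0.001,"dz":0.0005,"spin":0},
    {"dx":0,"dy":-0.001,"dz":0.0005,"spin":0}
  ]
}}

```text
t: 14.77
tcp_pos: [496.7, 103.9, 2.0]
eef_rot: [178.9, 0.5, -11.0]
ft_force: [-5.5, -4.5, 9.4]
finger_gap: 0.56
```

```bash
python3 st.py
```

```text
t 14.77 to seat(jig xy) [ -0.5 -10.2] z 1.99 rpy [178.9    0.47 -11.03] Fjig [-4.5 -5.5] 9.4 Mjig [-0.51  0.48] -0.06 gap 0.56
```

Call:
{"fn": "apply_moves", "kwargs": {
  "rows": [
    {"dx":0,"dy":-0.0015,"dz":0,"spin":0},
    {"dx":0,"dy":-0.0015,"dz":0,"spin":0},
    {"dx":0,"dy":-0.0015,"dz":0,"spin":0},
    {"dx":0,"dy":-0.0015,"dz":0,"spin":0},
    {"dx":0,"dy":-0.0015,"dz":0,"spin":0},
    {"dx":0,"dy":-0.0015,"dz":0,"spin":0},
    {"dx":0,"dy":-0.0015,"dz":0,"spin":0},
    {"dx":0,"dy":-0.0015,"dz":0,"spin":0},
    {"dx":0,"dy":0,"dz":0,"spin":0},
    {"dx":0,"dy":0,"dz":0,"spin":0}
  ]
}}

```text
t: 15.6
tcp_pos: [499.0, 115.6, 2.4]
eef_rot: [178.8, 0.5, -11.0]
ft_force: [-3.1, -2.5, 4.1]
finger_gap: 0.563
```

```bash
python3 st.py; python3 mould.py 498 112 57 s8
```

```text
t 15.60 to seat(jig xy) [-0.5  1.7] z 2.37 rpy [178.78   0.52 -11.03] Fjig [-2.6 -3. ] 4.1 Mjig [-0.31  0.27] -0.05 gap 0.563
n 840 z pct [ 26.1  30.   50.7  57.2 100.9]
top (array([499.5, 124.8]), array([109.,  51.]), 78.35) all (array([499.3, 124.6]), array([110.8,  51.6]), 78.69) topmean [503.5 137.6  57. ]
crop origin 239 168
```

View pics/s8.png

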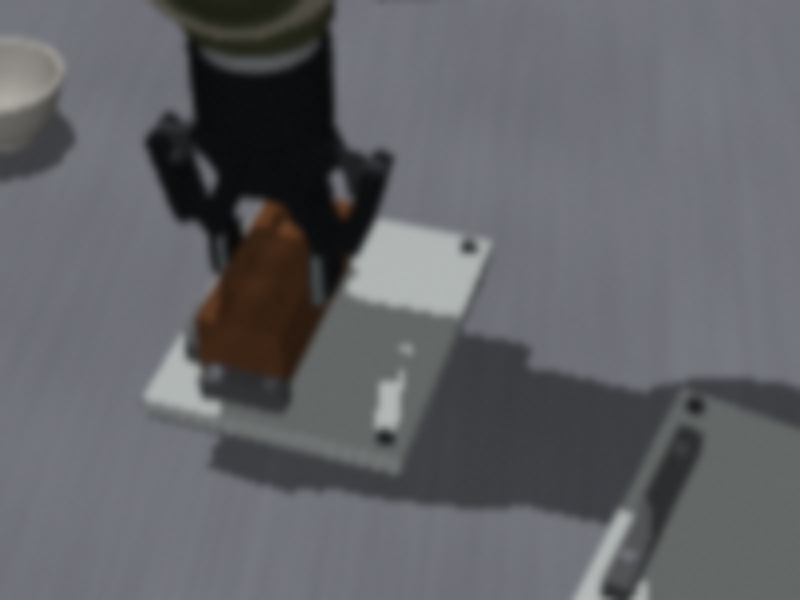

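```bash
cat > tilt.py <<'E'
from h import *
from scipy.spatial.transform import Rotation as Ro
g=Ro.from_euler('xyz',[179.6,-.4,-33.3],degrees=True); s=ctrl.state(); n=Ro.from_euler('xyz',s['eef_rot'],degrees=True)
z=(n*g.inv()*Ro.identity()).as_matrix(); z=(n.as_matrix()@g.as_matrix().T)@[0,0,1]
c,sn=np.cos(np.radians(-11.2)),np.sin(np.radians(-11.2)); print('mould up-vector in jig, deg (lean to +x,+y):',np.degrees([c*z[0]+sn*z[1],-sn*z[0]+c*z[1]]).round(2))
E
python3 tilt.py; python3 st.py
```

```text
mould up-vector in jig, deg (lean to +x,+y): [0.92 0.82]
t 15.65 to seat(jig xy) [-0.5  1.8] z 2.35 rpy [178.78   0.52 -11.03] Fjig [-2.4 -2.1] 4.1 Mjig [-0.15  0.29] -0.05 gap 0.566
```

Call:
{"fn": "apply_moves", "kwargs": {
  "rows": [
    {"dx":0.0005,"dy":-0.0005,"dz":0.001,"spin":0},
    {"dx":0.0005,"dy":-0.0005,"dz":0.002,"spin":0},
    {"dx":0.0005,"dy":-0.0005,"dz":0.002,"spin":0},
    {"dx":0.0005,"dy":-0.0005,"dz":0.002,"spin":0},
    {"dx":0.0005,"dy":-0.0005,"dz":0.002,"spin":0},
    {"dx":0.0005,"dy":-0.0005,"dz":0.002,"spin":0},
    {"dx":0.0005,"dy":-0.0005,"dz":0.002,"spin":0},
    {"dx":0.0005,"dy":-0.0005,"dz":0.002,"spin":0},
    {"dx":0.0005,"dy":-0.0005,"dz":0.002,"spin":0},
    {"dx":0.0005,"dy":-0.0005,"dz":0.002,"spin":0}
  ]
}}

```text
t: 16.48
tcp_pos: [499.0, 115.2, 1.7]
eef_rot: [178.4, 0.5, -11.0]
ft_force: [-13.7, -6.5, 30.3]
finger_gap: 0.567
```

```bash
python3 tilt.py; python3 st.py
```

```text
mould up-vector in jig, deg (lean to +x,+y): [0.89 1.21]
t 16.48 to seat(jig xy) [-0.5  1.4] z 1.74 rpy [178.39   0.5  -11.05] Fjig [-12.2  -9. ] 30.3 Mjig [-0.52  1.66] 0.01 gap 0.567
```

```bash
cat > plane.py <<'E'
from meas import *
c,sn=np.cos(np.radians(-11.2)),np.sin(np.radians(-11.2))
A=[]; B=[]
for i in range(6):
    d=ctrl.get_image('side'); X=cloud(d); hsv=cv2.cvtColor(d['pixels'],cv2.COLOR_RGB2HSV)
    x,y=X[...,0]-472.7,X[...,1]-108.8; J=np.dstack([c*x+sn*y,-sn*x+c*y,X[...,2]])
    br=(hsv[...,1]>110)&((hsv[...,0]<20)|(hsv[...,0]>170))&(hsv[...,2]>30)
    A.append(J[br&(np.abs(J[...,0]-25)<30)&(np.abs(J[...,1]-10)<75)&(np.abs(J[...,2]-57)<6)])
    wh=(hsv[...,1]<40)&(hsv[...,2]>70); B.append(J[wh&(np.abs(J[...,0])<72)&(np.abs(J[...,1])<92)&(np.abs(J[...,2]-12)<7)&(J[...,0]<0)])
for n,P in (('mould top',np.vstack(A)),('plate',np.vstack(B))):
    w=np.ones(len(P),bool)
    for k in range(8):
        M=np.c_[P[:,0],P[:,1],np.ones(len(P))]; q=np.linalg.lstsq(M[w],P[w,2],rcond=None)[0]; r=P[:,2]-M@q; w=np.abs(r)<2.2
    print(n,w.sum(),'slope deg x,y',np.degrees(q[:2]).round(2),'z at (25,10)',round(q[:2]@[25,10]+q[2],1),'range x',np.percentile(P[w,0],[2,98]).round(),'y',np.percentile(P[w,1],[2,98]).round(),'rms',r[w].std().round(2))
P=np.vstack(A); print('mould top rect in jig',rect(P))
E
python3 plane.py; python3 st.py
```

```text
mould top 2040 slope deg x,y [-0.89 -0.07] z at (25,10) 55.5 range x [-1. 47.] y [-36.  74.] rms 1.0
plate 8885 slope deg x,y [-0.12  0.26] z at (25,10) 10.4 range x [-71.  -3.] y [-87.  88.] rms 1.01
mould top rect in jig (array([23.3, 15.4]), array([ 51.2, 121.8]), 0.17)
t 16.78 to seat(jig xy) [-0.5  1.4] z 1.74 rpy [178.39   0.5  -11.04] Fjig [-12.2  -9.3] 29.7 Mjig [-0.56  1.64] 0.02 gap 0.565
```

Seated height is right: the top is 45 mm above the plate. There is a small lean (about 0.8° about the long axis) from wrist drift. I'll back off the stops a hair and press straight down to level it.

Call:
{"fn": "apply_moves", "kwargs": {
  "rows": [
    {"dx":-0.002,"dy":0.002,"dz":0,"spin":0},
    {"dx":0,"dy":0,"dz":0.002,"spin":0},
    {"dx":0,"dy":0,"dz":0.0022,"spin":0},
    {"dx":0,"dy":0,"dz":0.0022,"spin":0},
    {"dx":0,"dy":0,"dz":0.0022,"spin":0},
    {"dx":0,"dy":0,"dz":0.0022,"spin":0},
    {"dx":0,"dy":0,"dz":0.0022,"spin":0},
    {"dx":0,"dy":0,"dz":0.0022,"spin":0},
    {"dx":0,"dy":0,"dz":0.0022,"spin":0},
    {"dx":0,"dy":0,"dz":0.0022,"spin":0}
  ]
}}

```text
t: 17.62
tcp_pos: [499.1, 113.9, 1.4]
eef_rot: [178.7, -0.5, -11.1]
ft_force: [-10.1, -3.1, 33.8]
finger_gap: 0.564
```

```bash
python3 tilt.py; python3 st.py; python3 plane.py
```

```text
mould up-vector in jig, deg (lean to +x,+y): [-0.11  0.92]
t 17.62 to seat(jig xy) [-0.1  0.1] z 1.43 rpy [178.68  -0.51 -11.06] Fjig [-9.3 -5. ] 33.8 Mjig [-0.2   2.33] 0.04 gap 0.564
mould top 2089 slope deg x,y [ 0.04 -0.02] z at (25,10) 55.2 range x [-2. 46.] y [-36.  72.] rms 1.0
plate 8830 slope deg x,y [-0.11  0.27] z at (25,10) 10.4 range x [-71.  -3.] y [-86.  89.] rms 1.01
mould top rect in jig (array([23. , 14.4]), array([122.4,  52. ]), 89.79)
```

Lean fixed. Now I push in +y with light down force to confirm contact on the short stop.

Call:
{"fn": "apply_moves", "kwargs": {
  "rows": [
    {"dx":0,"dy":0,"dz":-0.0005,"spin":0},
    {"dx":0,"dy":-0.001,"dz":0,"spin":0},
    {"dx":0,"dy":-0.001,"dz":0,"spin":0},
    {"dx":0,"dy":-0.001,"dz":0,"spin":0},
    {"dx":0,"dy":-0.001,"dz":0,"spin":0},
    {"dx":0,"dy":-0.001,"dz":0,"spin":0},
    {"dx":0,"dy":-0.001,"dz":0,"spin":0},
    {"dx":0,"dy":-0.001,"dz":0,"spin":0},
    {"dx":0,"dy":-0.001,"dz":0,"spin":0},
    {"dx":0,"dy":-0.001,"dz":0,"spin":0}
  ]
}}

```text
t: 18.75
tcp_pos: [499.2, 115.2, 2.5]
eef_rot: [177.8, -0.2, -11.0]
ft_force: [-5.8, -9.3, 12.8]
finger_gap: 0.565
```

```bash
python3 tilt.py; python3 st.py; python3 plane.py
```

```text
mould up-vector in jig, deg (lean to +x,+y): [0.16 1.79]
t 18.75 to seat(jig xy) [-0.2  1.4] z 2.53 rpy [177.81  -0.24 -11.03] Fjig [ -3.9 -10.2] 12.8 Mjig [-1.02  0.54] -0.02 gap 0.565
mould top 2117 slope deg x,y [-0.3  -1.11] z at (25,10) 56.3 range x [-1. 47.] y [-36.  74.] rms 1.01
plate 8846 slope deg x,y [-0.1   0.28] z at (25,10) 10.4 range x [-71.  -3.] y [-86.  89.] rms 1.02
mould top rect in jig (array([23. , 15.7]), array([ 51.3, 121.4]), 0.54)
```

Short-stop contact is confirmed: motion stops at y≈1.4 while being pushed. Pushing y without down force tilts it, though, so I'll re-level and then do a short press on both stops with down force.

Call:
{"fn": "apply_moves", "kwargs": {
  "rows": [
    {"dx":0,"dy":0.003,"dz":0,"spin":0},
    {"dx":0,"dy":0.001,"dz":0.0015,"spin":0},
    {"dx":0,"dy":0.0005,"dz":0.0022,"spin":0},
    {"dx":0,"dy":0.0005,"dz":0.0022,"spin":0},
    {"dx":0,"dy":0.0005,"dz":0.0022,"spin":0},
    {"dx":0,"dy":0.0005,"dz":0.0022,"spin":0},
    {"dx":0,"dy":0.0005,"dz":0.0022,"spin":0},
    {"dx":0,"dy":0.0005,"dz":0.0022,"spin":0},
    {"dx":0,"dy":0.0005,"dz":0.0022,"spin":0},
    {"dx":0,"dy":0.0005,"dz":0.0022,"spin":0}
  ]
}}

```text
t: 19.88
tcp_pos: [498.8, 111.9, 1.4]
eef_rot: [178.3, -0.7, -11.0]
ft_force: [-9.8, 1.1, 36.0]
finger_gap: 0.563
```

```bash
python3 tilt.py; python3 st.py; python3 plane.py
```

```text
mould up-vector in jig, deg (lean to +x,+y): [-0.34  1.31]
t 19.88 to seat(jig xy) [-0.  -1.9] z 1.38 rpy [178.29  -0.74 -10.96] Fjig [-9.9 -0.8] 36.0 Mjig [-0.08  2.63] -0.07 gap 0.563
mould top 2081 slope deg x,y [0.08 0.03] z at (25,10) 55.3 range x [-2. 46.] y [-35.  71.] rms 1.0
plate 8837 slope deg x,y [-0.07  0.24] z at (25,10) 10.4 range x [-71.  -3.] y [-86.  89.] rms 1.02
mould top rect in jig (array([22.8, 11.9]), array([123.1,  50.8]), 89.98)
```

Call:
{"fn": "apply_moves", "kwargs": {
  "rows": [
    {"dx":0,"dy":-0.0015,"dz":0.001,"spin":0},
    {"dx":0,"dy":-0.0015,"dz":0.001,"spin":0},
    {"dx":0,"dy":-0.0015,"dz":0.0015,"spin":0},
    {"dx":0,"dy":-0.001,"dz":0.002,"spin":0},
    {"dx":0,"dy":-0.001,"dz":0.002,"spin":0},
    {"dx":0,"dy":-0.001,"dz":0.002,"spin":0},
    {"dx":0,"dy":0,"dz":0.002,"spin":0},
    {"dx":0.0005,"dy":-0.0005,"dz":0.002,"spin":0},
    {"dx":0.001,"dy":-0.001,"dz":0.002,"spin":0},
    {"dx":0.0015,"dy":-0.0015,"dz":0.002,"spin":0}
  ]
}}

```text
t: 21.02
tcp_pos: [499.0, 113.5, 1.3]
eef_rot: [177.3, -0.5, -10.9]
ft_force: [-20.2, -14.6, 42.2]
finger_gap: 0.563
```

```bash
python3 tilt.py; python3 st.py; python3 plane.py; python3 st.py
```

```text
mould up-vector in jig, deg (lean to +x,+y): [-0.07  2.31]
t 21.02 to seat(jig xy) [-0.1 -0.3] z 1.34 rpy [177.29  -0.46 -10.93] Fjig [-17.  -18.2] 42.2 Mjig [-2.22  3.26] -0.25 gap 0.563
mould top 2047 slope deg x,y [0.01 0.08] z at (25,10) 55.2 range x [-2. 46.] y [-35.  73.] rms 1.03
plate 8899 slope deg x,y [-0.19  0.28] z at (25,10) 10.3 range x [-71.  -3.] y [-86.  89.] rms 1.02
mould top rect in jig (array([22.8, 14. ]), array([ 50.3, 123.3]), 0.28)
t 21.32 to seat(jig xy) [-0.1 -0.4] z 1.33 rpy [177.3   -0.47 -10.95] Fjig [-15.4 -15.6] 38.6 Mjig [-1.71  3.11] -0.13 gap 0.563
```

Mould flat, but its image position is about 1.4 mm short of the earlier contact, so the down force (friction) is absorbing the push. I'll ease the down force, slide home, then press.

Call:
{"fn": "apply_moves", "kwargs": {
  "rows": [
    {"dx":0,"dy":0,"dz":-0.0005,"spin":0},
    {"dx":0,"dy":-0.001,"dz":0,"spin":0},
    {"dx":0,"dy":-0.001,"dz":0.0005,"spin":0},
    {"dx":0,"dy":-0.001,"dz":0.0005,"spin":0},
    {"dx":0,"dy":-0.001,"dz":0.0005,"spin":0},
    {"dx":0,"dy":-0.001,"dz":0.0008,"spin":0},
    {"dx":0,"dy":-0.001,"dz":0.001,"spin":0},
    {"dx":0.0005,"dy":-0.001,"dz":0.001,"spin":0},
    {"dx":0.001,"dy":-0.0015,"dz":0.001,"spin":0},
    {"dx":0.0015,"dy":-0.0015,"dz":0.001,"spin":0}
  ]
}}

```text
t: 22.15
tcp_pos: [498.8, 113.5, 1.9]
eef_rot: [176.2, 0.1, -11.0]
ft_force: [-19.2, -13.1, 29.7]
finger_gap: 0.566
```

```bash
python3 tilt.py; python3 st.py; python3 plane.py; python3 st.py
```

```text
mould up-vector in jig, deg (lean to +x,+y): [0.44 3.4 ]
t 22.15 to seat(jig xy) [-0.3 -0.4] z 1.91 rpy [ 1.762e+02  6.000e-02 -1.097e+01] Fjig [-16.3 -16.6] 29.7 Mjig [-1.67  2.18] -0.43 gap 0.566
mould top 2071 slope deg x,y [-0.2  -0.58] z at (25,10) 55.8 range x [-1. 47.] y [-39.  74.] rms 1.02
plate 8903 slope deg x,y [-0.16  0.3 ] z at (25,10) 10.3 range x [-71.  -3.] y [-87.  89.] rms 1.02
mould top rect in jig (array([23.3, 15. ]), array([ 51.2, 122.9]), 0.46)
t 22.45 to seat(jig xy) [-0.3 -0.4] z 1.9 rpy [ 1.7621e+02  5.0000e-02 -1.0980e+01] Fjig [-15.4 -15.8] 28.0 Mjig [-1.66  1.94] -0.37 gap 0.559
```

Call:
{"fn": "apply_moves", "kwargs": {
  "rows": [
    {"dx":0,"dy":-0.0008,"dz":0.0015,"spin":0},
    {"dx":0,"dy":-0.0006,"dz":0.002,"spin":0},
    {"dx":0,"dy":-0.0006,"dz":0.0022,"spin":0},
    {"dx":0,"dy":-0.0006,"dz":0.0022,"spin":0},
    {"dx":0,"dy":-0.0006,"dz":0.0022,"spin":0},
    {"dx":0,"dy":-0.0006,"dz":0.0022,"spin":0},
    {"dx":0,"dy":-0.0006,"dz":0.0022,"spin":0},
    {"dx":0,"dy":-0.0006,"dz":0.0022,"spin":0},
    {"dx":0.001,"dy":-0.0012,"dz":0.002,"spin":0},
    {"dx":0.001,"dy":-0.0015,"dz":0.0018,"spin":0}
  ]
}}

```text
t: 23.28
tcp_pos: [498.5, 112.4, 1.3]
eef_rot: [175.4, -0.1, -11.1]
ft_force: [-16.9, -15.2, 35.6]
finger_gap: 0.565
```

```bash
python3 tilt.py; python3 st.py; python3 plane.py; python3 st.py
```

```text
mould up-vector in jig, deg (lean to +x,+y): [0.33 4.24]
t 23.28 to seat(jig xy) [-0.4 -1.5] z 1.28 rpy [ 1.7536e+02 -6.0000e-02 -1.1120e+01] Fjig [-13.6 -18.2] 35.6 Mjig [-1.9   2.22] -0.2 gap 0.565
mould top 2049 slope deg x,y [-0.04  0.04] z at (25,10) 55.2 range x [-1. 47.] y [-37.  74.] rms 1.0
plate 8900 slope deg x,y [-0.06  0.24] z at (25,10) 10.4 range x [-71.  -3.] y [-86.  89.] rms 1.01
mould top rect in jig (array([22.9, 14.2]), array([123.8,  51.1]), 89.99)
t 23.58 to seat(jig xy) [-0.4 -1.5] z 1.25 rpy [ 1.7538e+02 -7.0000e-02 -1.1130e+01] Fjig [-14.5 -15.6] 35.8 Mjig [-1.65  2.35] -0.1 gap 0.563
```

```bash
python3 - <<'E'
from meas import *
d=grab('side'); c,sn=np.cos(np.radians(-11.2)),np.sin(np.radians(-11.2))
def proj(P):
    P=np.array(P,float); W=np.c_[472.7+c*P[:,0]-sn*P[:,1],108.8+sn*P[:,0]+c*P[:,1],P[:,2]]
    E=np.linalg.inv(d['extrinsics']); return cv2.projectPoints(W,cv2.Rodrigues(E[:3,:3])[0],E[:3,3],K(d),np.array(d['dist_coeffs'],float))[0].reshape(-1,2)
b=(268,200); s=10; im=cv2.resize(d['pixels'][b[1]:b[1]+78,b[0]:b[0]+60,::-1],None,fx=s,fy=s,interpolation=cv2.INTER_CUBIC)[:600]
cv2.imwrite('pics/s9.png',im)
f=lambda P:((proj(P)-b+.5)*s).round().astype(int).tolist()
print('stop top inner edge',f([(-0,70,26),(50,70,26)]),'stop top outer',f([(0,84,26),(50,84,26)]),'mould end top',f([(0,70,57),(50,70,57)]),'mould end top -2mm',f([(0,68,57),(50,68,57)]),'plate corners +y',f([(-75,95,12),(75,95,12)]))
E
```

```text
stop top inner edge [[416, 616], [206, 567]] stop top outer [[394, 659], [181, 609]] mould end top [[411, 511], [196, 463]] mould end top -2mm [[414, 505], [200, 457]] plate corners +y [[709, 819], [62, 663]]
```

View pics/s9.png

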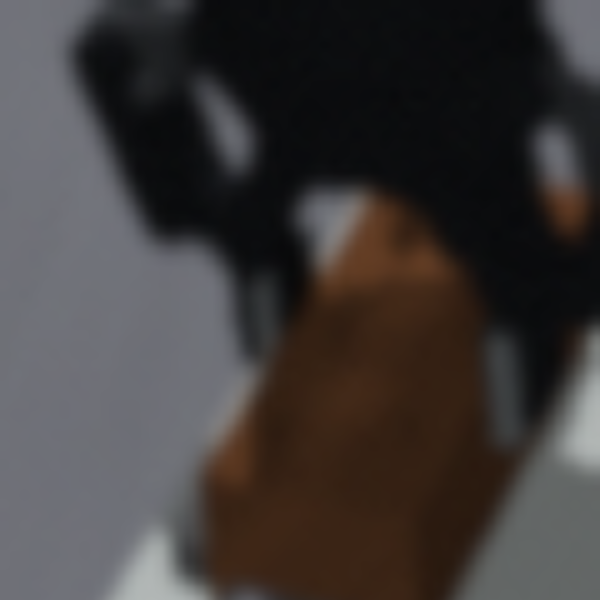

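The crop shows the mould's end face right behind the short stop, with its top-left corner at (205,478) and the long stop at its left side at (185,540). I'll do one more slide-home with low down force and compare before and after images at subpixel level, to verify it is hard against the short stop.

```bash
cat > avg.py <<'E'
from meas import *
import sys,os
I=np.mean([ctrl.get_image('side')['pixels'].astype(float) for _ in range(5)],0); np.save(sys.argv[1],I)
if len(sys.argv)>2:
    J=np.load(sys.argv[2])
    f=lambda A:A[:,:,0]-A[:,:,2]   # red-blue: wood only
    for nm,(v0,v1,u0,u1) in {'mould end':(234,264,284,316),'plate(ref)':(255,290,270,340)}.items():
        a,b=[(f(x) if nm[0]=='m' else x.mean(2))[v0:v1,u0:u1].astype(np.float32) for x in (J,I)]
        W=np.eye(2,3,dtype=np.float32); cc,W=cv2.findTransformECC(a,b,W,cv2.MOTION_TRANSLATION,(3,200,1e-6),None,3); print(nm,'shift px u,v',W[:,2].round(3),'cc',round(cc,4))
E
python3 avg.py a0.npy; python3 st.py
```

```text
t 23.88 to seat(jig xy) [-0.3 -1.5] z 1.27 rpy [ 1.7537e+02 -7.0000e-02 -1.1130e+01] Fjig [-14.7 -15.3] 37.1 Mjig [-1.61  2.35] -0.17 gap 0.564
```

Call:
{"fn": "apply_moves", "kwargs": {
  "rows": [
    {"dx":0,"dy":-0.001,"dz":0,"spin":0},
    {"dx":0,"dy":-0.0015,"dz":0.0002,"spin":0},
    {"dx":0,"dy":-0.0015,"dz":0.0005,"spin":0},
    {"dx":0,"dy":-0.0012,"dz":0.0015,"spin":0},
    {"dx":0,"dy":-0.0008,"dz":0.0022,"spin":0},
    {"dx":0,"dy":-0.0008,"dz":0.0022,"spin":0},
    {"dx":0,"dy":-0.0008,"dz":0.0022,"spin":0},
    {"dx":0,"dy":-0.0008,"dz":0.0022,"spin":0},
    {"dx":0.001,"dy":-0.0012,"dz":0.0018,"spin":0},
    {"dx":0.0012,"dy":-0.0015,"dz":0.0015,"spin":0}
  ]
}}

```text
t: 24.72
tcp_pos: [498.3, 111.3, 1.3]
eef_rot: [174.1, 0.1, -11.2]
ft_force: [-17.4, -13.7, 31.8]
finger_gap: 0.567
```

```bash
python3 tilt.py; python3 st.py; python3 avg.py a1.npy a0.npy; python3 plane.py; python3 st.py
```

```text
mould up-vector in jig, deg (lean to +x,+y): [0.47 5.48]
t 24.72 to seat(jig xy) [-0.4 -2.6] z 1.33 rpy [ 1.7411e+02  7.0000e-02 -1.1210e+01] Fjig [-14.4 -16.8] 31.8 Mjig [-1.73  2.11] -0.21 gap 0.567
mould end shift px u,v [-0.026  0.119] cc 0.9979
plate(ref) shift px u,v [-0.282 -0.091] cc 0.9827
mould top 2035 slope deg x,y [-0.11 -0.12] z at (25,10) 55.3 range x [-2. 47.] y [-40.  74.] rms 1.02
plate 8851 slope deg x,y [-0.12  0.27] z at (25,10) 10.3 range x [-71.  -3.] y [-86.  89.] rms 1.01
mould top rect in jig (array([23.1, 15.4]), array([ 50.9, 121.4]), 0.3)
t 25.27 to seat(jig xy) [-0.4 -2.6] z 1.32 rpy [ 1.7412e+02  6.0000e-02 -1.1210e+01] Fjig [-14.6 -14.7] 34.0 Mjig [-1.43  2.14] -0.19 gap 0.566
```

The mould moved only about 0.1 px (≈0.3 mm), so it was already hard against the short stop, and it is flat. One last call for a firmer final push on both stops.

Call:
{"fn": "apply_moves", "kwargs": {
  "rows": [
    {"dx":0.0005,"dy":-0.0006,"dz":0.0018,"spin":0},
    {"dx":0.0005,"dy":-0.0006,"dz":0.0018,"spin":0},
    {"dx":0.0005,"dy":-0.0006,"dz":0.0018,"spin":0},
    {"dx":0.0005,"dy":-0.0006,"dz":0.0018,"spin":0},
    {"dx":0.0005,"dy":-0.0006,"dz":0.0018,"spin":0},
    {"dx":0.0005,"dy":-0.0006,"dz":0.0018,"spin":0},
    {"dx":0.0005,"dy":-0.0006,"dz":0.0018,"spin":0},
    {"dx":0.0005,"dy":-0.0006,"dz":0.0018,"spin":0},
    {"dx":0.001,"dy":-0.0015,"dz":0.0018,"spin":0},
    {"dx":0.0015,"dy":-0.0022,"dz":0.0018,"spin":0}
  ]
}}

```text
t: 26.1
tcp_pos: [497.9, 110.4, 1.3]
eef_rot: [173.1, 0.4, -11.3]
ft_force: [-22.4, -19.5, 41.9]
finger_gap: 0.568
```

```bash
python3 tilt.py; python3 st.py; python3 avg.py a2.npy a1.npy; python3 plane.py; python3 st.py; python3 - <<'E'
from h import *
d=grab('side'); cv2.imwrite('pics/s10.png',cv2.resize(d['pixels'][150:300,220:380,::-1],None,fx=4,fy=4,interpolation=cv2.INTER_CUBIC))
E
```

```text
mould up-vector in jig, deg (lean to +x,+y): [0.8  6.52]
t 26.10 to seat(jig xy) [-0.6 -3.5] z 1.33 rpy [173.06   0.39 -11.27] Fjig [-18.2 -23.5] 41.9 Mjig [-3.06  2.4 ] -0.41 gap 0.568
mould end shift px u,v [0.045 0.145] cc 0.9951
plate(ref) shift px u,v [-0.39  -0.024] cc 0.9749
mould top 2043 slope deg x,y [-0.12 -0.05] z at (25,10) 55.3 range x [-1. 47.] y [-39.  74.] rms 1.01
plate 8879 slope deg x,y [-0.19  0.27] z at (25,10) 10.3 range x [-71.  -3.] y [-87.  89.] rms 1.03
mould top rect in jig (array([23.1, 14.9]), array([123.6,  51.2]), 89.81)
t 26.65 to seat(jig xy) [-0.6 -3.6] z 1.32 rpy [173.09   0.39 -11.29] Fjig [-16.6 -19.8] 39.1 Mjig [-2.39  2.18] -0.34 gap 0.567
```

View pics/s10.png

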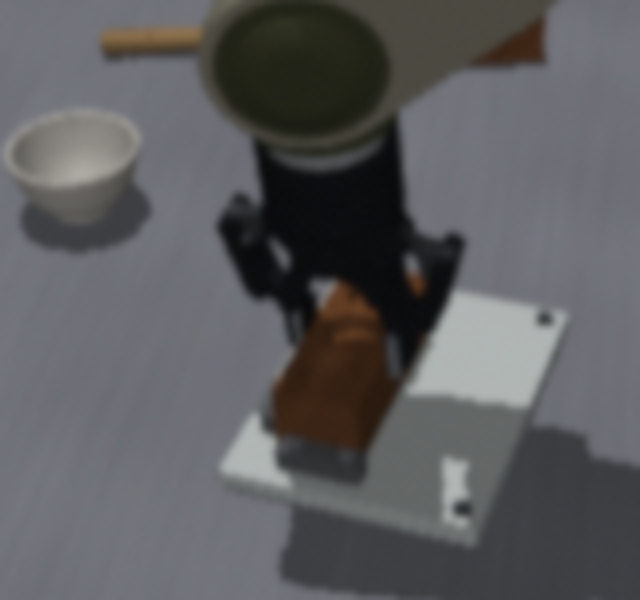

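The mould sits flat with its end against the short stop at (320,455), its side on the long stop at (270,400), and is still held. Handing in.

```bash
python3 -c "
from plant import ctrl
print(ctrl.finish_job())"; python3 st.py
```

```text
the job is handed in; nothing more can be done
None
the job is handed in; nothing more can be done
```

I laid the long mould flat, hollows up, on the farther jig. I slid it into the corner and handed in while still gripping and pressing it there, at about 26.7 s of the 48 s.

**Last checks that agreed:**
- **Push:** about 17 N toward the long stop, 20 N toward the short stop and 39 N down. These eased slightly over the last half second. The grip was 100 N.
- **Flatness:** the mould's top is 45 mm above the plate and within about 0.3° of its plane, which is about the noise of the depth reading.
- **Contact:** two more presses toward the short stop each moved the mould only about 0.1 px (≈0.4 mm), so it was already against it.
- **Other things:** I never touched the square mould, the bowl or the spatula, but I did not measure whether they moved.

**Checks that disagreed:**
- **Tool height:** the fingertips appeared about 28 mm higher than the reported TCP (open-finger setback already allowed for). I trusted the camera when setting the grasp height.
- **Tool lean:** repeated pressing let the wrist creep to about 6.5° of lean in the jig's y direction. The mould turned between the pads and stayed flat.
- **Position in the jig:** the mould's centre read about 5 mm off nominal along y in the side view. I put this down to camera bias. The real short-stop force could be well below 20 N, because friction on the plate takes some of the push.

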